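# Push the sunken sample tubes out of the rack and start the block heater

## Robot

A 7-joint arm with a two-finger parallel gripper is mounted at the origin on the work surface. World frame = base frame: x ahead of the robot, y to its left, z up, the work surface at z = 0. Lengths are in m, angles in rad, forces in N, time in s.
With the tool pointing down it reaches from about 0.425 to 0.8 m from the base axis. Payload 8.3 kg.
Tool frame: the origin (TCP) lies at the very end of the fingers, on their centre line; the grasp point (between the pads) lies 19 mm behind it; y points along the fingers, z is the direction in which the jaws open and shut, and the axes are right-handed (so a half turn about y gives the same grasp; the last joint's range is limited). The gripper opens to 85 mm and grips with 20 to 120 N. Pads are 22 mm wide; open, the fingers measure 114 mm over their backs; the gripper's body (76 mm by 85 mm) begins 54 mm behind the grasp point. The pads swing forward as they close: fully open they stand 13 mm farther back than shut.
Start: joints at [-1.402, 0.383, 0.016, 1.37, -0.006, 1.388, -0.046], TCP at [0.144, 0.608, 0.231] pointing down, gripper open.
Joint ranges: [-2.95, 2.95], [-0.25, 2.06], [-1.52, 1.56], [0.18, 2.33], [-1.44, 4.58], [0.02, 2.06], [-3.01, 3.01]. Speed limits (rad/s): [2.39, 2.39, 3.01, 3.01, 3.14, 3.14, 3.14].

## Interface

Orientations are given as a rotation vector (axis times angle).
In Python, from plant import manip gives the robot as it stands.
- The arm moves only by the tool servo_tool, never from a script. Its argument "steps" is a list of rows, each a list of 2 entries, a list of its own where there are three numbers: the shift along the tool's x, y, z in mm, then the turn, a rotation vector about the tool's x, y, z in degrees. A call has 1 to 12 rows; each row is the pose to reach, as a shift and turn from the pose commanded when the call began, along the tool's axes at that moment; what a row does not reach only later rows make up. A row lasts 1/10 s, in which the tool goes at most 50 mm and 8.59 degrees, less where a joint would pass 70% of its speed; a pose out of reach is approached as far as the arm can. A call with a gripper value outside its range is refused whole. "gripper" is the finger opening in mm, from 0 to 85.4, set as the call begins (left out, the last holds). The fingers move at their own pace and stop on an object; "squeeze" is the grip in N (left out, the last holds). Time passes only in rows, so rows that repeat a pose let the fingers close. It gives the time, the measured TCP pose, the force and the opening at its end, in the units of the state.
- manip.sense(): the state, without advancing time (a new reading comes with each control period).
- manip.get_image(name): name is "scene" or "top"; returns the picture (400x640x3 uint8, red, green, blue); there is no depth.
- manip.calibration(name): a dict with "fx", "fy", "cx", "cy" (pixels), "distortion" ([k1, k2, p1, p2, k3] as OpenCV has them; the pictures are not rectified), "R" (3x3) and "t" (3): a world point X has camera coordinates R X + t. Camera axes: x right, y down, z forward; pixel columns grow to the right and rows downward; lengths in m; the calibration is good to about 2 mm. A picture is of the moment at which its call begins. calibration takes no time and is no camera call.
- manip.hand_in(): hands the job in, once; it reports no verdict.
Trained networks look in the newest picture that a camera, given by its name, has taken for a name from the list of things; names that differ only in an ending like _2 or _b are one class to them, and where a whole thing is asked for, a point or a joint stands for the part that bears it (a point fixed in the world has none). Each returns a list of dicts, best first, with "conf" (0 to 1); they miss things now and then, are a little off and sometimes report something else, mostly with a low value. They report only what shows in the picture. A call takes as long as a camera call. They do not tell look-alikes from the thing itself.
- manip.recognise(camera, label): "location" ([x, y, z] in m, in world coordinates, good to about 4 mm: the middle of the surface that is visible of it).
- manip.trace(camera, label): "mask" (400x640 bool, what is visible of it).
The state is a dict: "clock": time; "joint_pos": joint angles; "dq": joint speeds; "tau": joint torques, N m; "ee_pos": TCP position; "tcp_rot": TCP orientation; "wrist_force": force on the tool from outside, world axes, zero at the start; "moment": the same for the moment, N m; "grip_width": finger opening in m.
Only numpy, scipy, OpenCV 4.12 (cv2) and the standard library are available. Lean on these libraries where they do the work, as an engineer would, in place of code of your own. Each camera call takes 0.05 s, during which the arm holds its last target. There are 200 camera calls.

## Task

Move every blue-capped sample tube from the grey rack into the wells of the block heater, fully home and one to a well: they sit too deep to grip, so push each up from below through the hole under it with the push-out tool, then lift it out; the yellow-capped reference stays down in its place. When all of them are in, and not before, turn the heater's knob clockwise until it clicks over to on. Leave the push-out tool standing on its pale blue mat, and disturb nothing else on the bench.

Things in the scene. Friction and masses are not known exactly. Their poses are not given: they have to be found in the camera images.
- rack: Grey tube rack, fixed: a deck 44 (x) x 256 (y) x 64 mm thick on two end panels, top 130 mm above the bench. Origin on the bench under its centre; x to the back, y along the row, z up. One row of six cells, 18 mm wide, at x = 0, y = -85, -51, -17, 17, 51, 85 mm. A spring leaf in each back wall presses the tube forward: 2 to 5 N move it up, and it stays at whatever height it is left.
- rack_under (a point): Centre of the rack deck's underside, 66 mm above the bench, axes as the rack's. Under each cell there is an access hole 12 mm across, at x = 0, through the 6 mm thick floor on which the tube stands. Underneath it is open at front and back, free from y = -120 to 120 mm down to the bench.
- tool: Push-out tool, loose, about 300 g, standing on a steel foot 81 (x, from -45 to 36) x 40 (y) x 8 mm. Upright square handle, 20 x 20 mm, at x = -30 mm; upturned prong at x = 30 mm. Origin: on the foot's underside, midway between them; x from handle to prong, z up. In use the handle is in front of the rack and the foot under the deck. The prong reaches 46 mm above the foot's top.
- tool_grip (a point): Middle of the red grip of the tool's handle, on its axis, 148 mm above the underside of the foot; the red part is 55 mm long and ends at the handle's top.
- tool_tip (a point): Tip of the tool's steel prong, 6 mm thick, 54 mm above the underside of the foot. Lifted until the foot's top meets the deck's underside it raises a tube 40 mm, as far as the tool can push it; the rack then still holds the tube.
- mat: Pale blue bench mat, 130 (x) x 100 (y) x 3 mm, fixed: the tool's place. Origin: centre of its underside.
- heater: Dry block heater, white, fixed, 250 mm (x) x 190 mm (y). Origin on the bench under its centre, x to the back, y along its front, z up. At the front (-x) a flat dark control deck, 62 mm above the bench, with the knob; behind it the aluminium block with the wells.
- block_top (a point): Centre of the top of the heater's aluminium block, 90 mm above the bench, axes as the heater's (50 mm behind its origin). The block is 104 x 126 mm, with six wells 19.5 mm wide and 24 mm deep at x = -23 and 23 mm, y = -36, 0 and 36 mm from here. A tube fully home in a well has its foot 24 mm below this level and 32 mm showing.
- knob (a joint): Angle of the heater's switch knob, rad: about 0 = off (white mark), about 1.2 = on (orange mark); it grows when turned clockwise seen from above. Sprung home at both ends: resistance grows to about 0.12 N m, then past the crest at 0.6 rad it clicks over to 1.2 by itself; let go before the crest it springs back to 0.
- knob_grip (a point): Point on the axis of the black knob, 21 mm above the control deck: a round skirt 36 mm across with a bar grip 34 mm long and 12 mm wide, from 7 to 31 mm above the deck. This frame turns with the knob: x along the bar, y across it, z up the axis.
- tube1: Sample tube with a blue cap, 16 mm across, 56 mm tall, 20 g, straight sides; origin: centre of its foot, z towards the cap. At the start it stands upright in one of the rack's cells, all the way down, cap 2 mm below the deck's top; it may be absent.
- tube2: Sample tube with a blue cap, 16 mm across, 56 mm tall, 20 g, straight sides; origin: centre of its foot, z towards the cap. At the start it stands upright in one of the rack's cells, all the way down, cap 2 mm below the deck's top; it may be absent.
- tube3: Sample tube with a blue cap, 16 mm across, 56 mm tall, 20 g, straight sides; origin: centre of its foot, z towards the cap. At the start it stands upright in one of the rack's cells, all the way down, cap 2 mm below the deck's top; it may be absent.
- tube4: Sample tube with a blue cap, 16 mm across, 56 mm tall, 20 g, straight sides; origin: centre of its foot, z towards the cap. At the start it stands upright in one of the rack's cells, all the way down, cap 2 mm below the deck's top; it may be absent.
- tube5: Sample tube with a blue cap, 16 mm across, 56 mm tall, 20 g, straight sides; origin: centre of its foot, z towards the cap. At the start it stands upright in one of the rack's cells, all the way down, cap 2 mm below the deck's top; it may be absent.
- reference: Reference tube with a yellow cap, the same size, in another cell of the rack; it stays there.
- media_bottle: Bystander: glass bottle with a blue cap, 72 mm across, 150 mm tall; origin: centre of its underside. Leave it alone.
- amber_jar: Bystander: amber jar with a white lid, 52 mm across, 75 mm tall; origin: centre of its underside. Leave it alone.
- beaker: Bystander: glass beaker, 66 mm across, 85 mm tall; origin: centre of its underside. Leave it alone.
- tip_box: Bystander: blue box of yellow pipette tips, 120 x 85 x 64 mm; origin: centre of its underside. Leave it alone.
- green_rack: Bystander: empty green microtube rack, 90 x 160 x 35 mm; origin: centre of its underside. Leave it alone.
- marker: Bystander: black and white marker pen, 125 mm long, lying; origin: centre of its underside. Leave it alone.
- timer: Bystander: white bench timer, 60 x 60 x 24 mm; origin: centre of its underside. Leave it alone.
Not all that is in view belongs to the job. Of the things like the tool, leave any that is purple; of the rest the smaller one is meant. Of the things like the mat, leave any that is pink; of the rest the smaller one is meant.

How it is judged:
On the way, in this order (a step that is already met when the one before it is completed fails the run):
1. every blue-capped tube present stands fully down in a well of the heater's block (z of tube1 in the frame of heater between 0.06 and 0.0705 m and x of tube1 in the frame of heater between 0.015 and 0.085 m and y of tube1 in the frame of heater between -0.05 and 0.05 m and angle between each of tube1, tube2, tube3, tube4, tube5's own z axis and vertical below 0.2 rad and linear speed of each of tube1, tube2, tube3, tube4, tube5 below 0.02 m/s and z of tube2 in the frame of heater between 0.06 and 0.0705 m and x of tube2 in the frame of heater between 0.015 and 0.085 m and y of tube2 in the frame of heater between -0.05 and 0.05 m and z of tube3 in the frame of heater between 0.06 and 0.0705 m and x of tube3 in the frame of heater between 0.015 and 0.085 m and y of tube3 in the frame of heater between -0.05 and 0.05 m and z of tube4 in the frame of heater between 0.06 and 0.0705 m and x of tube4 in the frame of heater between 0.015 and 0.085 m and y of tube4 in the frame of heater between -0.05 and 0.05 m and z of tube5 in the frame of heater between 0.06 and 0.0705 m and x of tube5 in the frame of heater between 0.015 and 0.085 m and y of tube5 in the frame of heater between -0.05 and 0.05 m), for 0.2 s.
2. the knob has clicked over to on (beyond 1.05 rad) (value of joint knob above 1.05 rad), for 0.2 s.
At the end, for the whole second after the job is handed in: Each blue-capped tube present stands at rest in a well, foot within 4.5 mm of its floor, leaning under 0.2 rad; knob beyond 1.05 rad; tool upright (0.1 rad) on the mat, its origin within 45 mm of the mat's centre; reference tube within 8 mm of its start (all of step 1 and value of joint knob above 1.05 rad and horizontal distance between tool and mat below 0.045 m and angle between tool's own z axis and vertical below 0.1 rad and z of tool in the frame of mat below 0.006 m and linear speed of tool below 0.02 m/s and distance of reference from where it was at the start of the episode below 0.008 m); the robot touches nothing.
It fails at once if the reference tube is pushed up or moved more than 8 mm (distance of reference from where it was at the start of the episode above 0.008 m).
It fails at once if the fingers press on a blue-capped tube that is still down in the rack (raised less than 8 mm) ((contact force between tube1 and the fingers above 2 N and distance of tube1 from where it was at the start of the episode below 0.008 m) or (contact force between tube2 and the fingers above 2 N and distance of tube2 from where it was at the start of the episode below 0.008 m) or (contact force between tube3 and the fingers above 2 N and distance of tube3 from where it was at the start of the episode below 0.008 m) or (contact force between tube4 and the fingers above 2 N and distance of tube4 from where it was at the start of the episode below 0.008 m) or (contact force between tube5 and the fingers above 2 N and distance of tube5 from where it was at the start of the episode below 0.008 m)).
It fails at once if a bystander is moved more than 30 mm (distance of any of media_bottle, amber_jar, beaker, tip_box, green_rack, marker, timer from where it was at the start of the episode above 0.03 m).
Of tube1, tube2, tube3, tube4, tube5 only 3 to 5 are there at a start; the rules pass over those that are not, and their reading is None.
At some moment in a run one of tool may be knocked a few centimetres aside while the robot is not near it.
It also fails if it takes over 210 s, if anything falls off the work surface, if the arm or the gripper's body presses on something with over 40 N, if the wrist force passes 120 N, or if a joint passes its speed limit or range.

## Working session

There is one attempt and no reset: what is moved stays moved. The work goes in short steps, Python scripts to look and compute and a tool call to move; the robot and the scene stay as the last step left them, time stands still between calls to the robot, and variables do not carry over. Pictures are saved under pics/ and viewed, about 12 in all and at most 16, crops included, and the job is handed in when it is done.

Besides the shell and the picture viewer there is one more tool, called after "Request:" as name(argument=value, ...), one argument or row to a line, values as JSON. servo_tool: Moves the arm, as the interface text tells. Its arguments: {"type":"object","properties":{"steps":{"type":"array"},"gripper":{"type":"number"},"squeeze":{"type":"number"}},"required":["steps"]}

```bash
mkdir -p pics; ls; cat > h.py <<'E'
import numpy as np, cv2
from plant import manip
from scipy.spatial.transform import Rotation as Ro
def snap(n,f,box=None,scale=1):
    im=manip.get_image(n)
    if box: im=im[box[1]:box[3],box[0]:box[2]]
    if scale!=1: im=cv2.resize(im,None,fx=scale,fy=scale,interpolation=cv2.INTER_CUBIC)
    cv2.imwrite('pics/'+f,im[:,:,::-1])
def proj(n,P):
    c=manip.calibration(n);K=np.array([[c['fx'],0,c['cx']],[0,c['fy'],c['cy']],[0,0,1.]])
    r=cv2.Rodrigues(np.array(c['R']))[0]
    return cv2.projectPoints(np.atleast_2d(np.array(P,float)),r,np.array(c['t'],float),K,np.array(c['distortion'],float))[0][:,0]
def back(n,uv,z):
    c=manip.calibration(n);K=np.array([[c['fx'],0,c['cx']],[0,c['fy'],c['cy']],[0,0,1.]])
    R=np.array(c['R']);t=np.array(c['t'])
    u=cv2.undistortPoints(np.array(uv,float).reshape(-1,1,2),K,np.array(c['distortion'],float))[:,0]
    d=np.c_[u,np.ones(len(u))]@R; o=-R.T@t
    return o+d*((z-o[2])/d[:,2])[:,None]
E
python3 - <<'E'
from h import *
s=manip.sense();print({k:np.round(v,3) for k,v in s.items()});print(Ro.from_rotvec(s['tcp_rot']).as_matrix().round(3))
snap('scene','s0.png');snap('top','t0.png')
for n in('scene','top'):
    c=manip.calibration(n);print(n,-np.array(c['R']).T@np.array(c['t']),c['fx'])
for l in ['rack','tool','mat','heater','knob_grip','tube1','reference','tool_grip']:
    for n in('scene','top'):
        print(l,n,[(np.round(d['location'],3).tolist(),round(d['conf'],2)) for d in manip.recognise(n,l)])
E
```

```text
pics
{'clock': np.float64(0.0), 'joint_pos': array([-1.402,  0.384,  0.016,  1.371, -0.006,  1.388, -0.046]), 'dq': array([ 0.001, -0.001, -0.   , -0.001,  0.001,  0.   , -0.   ]), 'tau': array([ 1.0000e-03, -6.2761e+01,  8.4500e-01, -3.7183e+01,  1.7000e-02,
        1.4000e-02, -0.0000e+00]), 'ee_pos': array([0.143, 0.608, 0.23 ]), 'tcp_rot': array([-1.565,  0.182, -0.182]), 'wrist_force': array([ 0.843,  1.136, -0.011]), 'moment': array([ 0.005,  0.021, -0.034]), 'grip_width': np.float64(0.086)}
[[ 0.973 -0.     0.23 ]
 [-0.23  -0.002  0.973]
 [ 0.    -1.    -0.002]]
scene [1.00494473 0.93162342 0.856562  ] 401.24211925340984
top [0.23899725 0.0014404  1.43251852] 499.1924762851476
rack scene [([0.602, 0.269, 0.121], 0.91)]
rack top [([0.574, 0.194, 0.123], 0.77), ([0.42, 0.454, 0.013], 0.27)]
tool scene [([0.358, 0.094, 0.05], 0.92), ([0.491, -0.008, 0.096], 0.8), ([0.321, -0.037, 0.072], 0.7), ([0.592, 0.269, 0.118], 0.32)]
tool top [([0.343, -0.045, 0.008], 0.69), ([0.574, 0.193, 0.129], 0.65), ([0.492, -0.02, 0.01], 0.55)]
mat scene [([0.357, 0.285, 0.0], 0.79), ([0.545, -0.032, 0.011], 0.77), ([0.232, -0.319, 0.006], 0.6)]
mat top [([0.502, -0.04, 0.0], 0.91), ([0.213, -0.316, 0.003], 0.84), ([0.354, 0.28, 0.002], 0.84)]
heater scene [([0.56, -0.193, 0.064], 0.78)]
heater top [([0.531, -0.244, 0.062], 0.63)]
knob_grip scene [([0.464, -0.244, 0.082], 0.41), ([0.562, -0.193, 0.067], 0.24)]
knob_grip top []
tube1 scene []
tube1 top [([0.528, -0.243, 0.066], 0.41)]
reference scene []
reference top []
tool_grip scene [([0.497, -0.007, 0.099], 0.72), ([0.324, -0.033, 0.07], 0.7), ([0.362, 0.096, 0.052], 0.59)]
tool_grip top [([0.35, 0.105, 0.007], 0.67), ([0.344, -0.046, 0.013], 0.65), ([0.494, -0.021, 0.012], 0.64)]
```

View pics/s0.png

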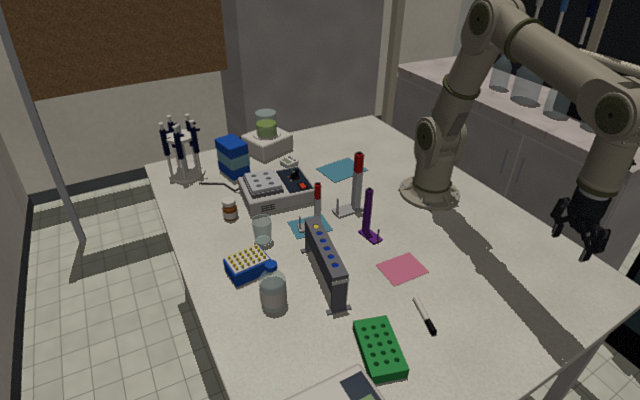

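View pics/t0.png

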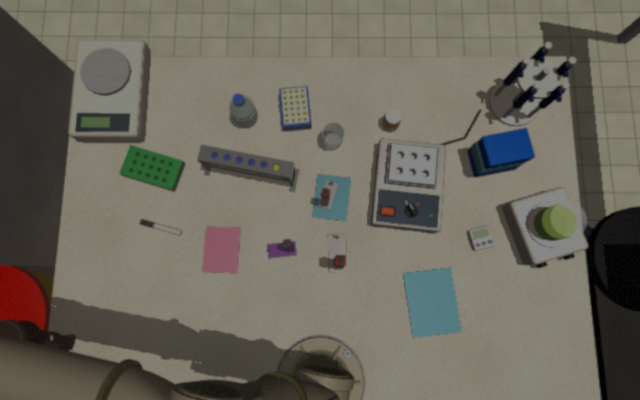

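The scene view shows the red-gripped tools at (318,190) and (358,165), and a purple one at (368,215). The mats are blue at (310,226), blue and larger at (341,169), and pink at (402,268). In the top view the small tool stands on the small blue mat at (328,195). The rack is at (245,165) with five blue caps and one yellow, and the heater is at (410,185).

Look-alikes:
- **Tool:** (328,195), (337,255) larger, (282,248) purple. I choose the first.
- **Mat:** (332,197), (432,301) larger, (221,249) pink. I choose the first.

Next I'll take a close crop to check.

```bash
python3 - <<'E'
from h import *
im=manip.get_image('top')
a=cv2.resize(im[135:275,190:360],None,fx=4.5,fy=4.0,interpolation=cv2.INTER_CUBIC)
a=cv2.resize(im[135:280,190:360],None,fx=4,fy=4,interpolation=cv2.INTER_CUBIC)
cv2.imwrite('pics/c1.png',a[:,:,::-1])
b=cv2.resize(im[130:240,365:450],None,fx=5,fy=5,interpolation=cv2.INTER_CUBIC)
cv2.imwrite('pics/c2.png',b[:,:,::-1])
E
```

```text
(no output)
```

View pics/c1.png

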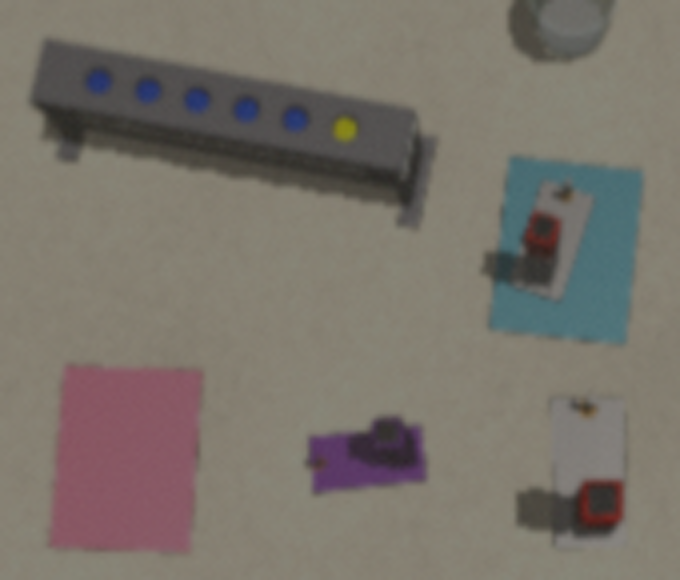

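View pics/c2.png

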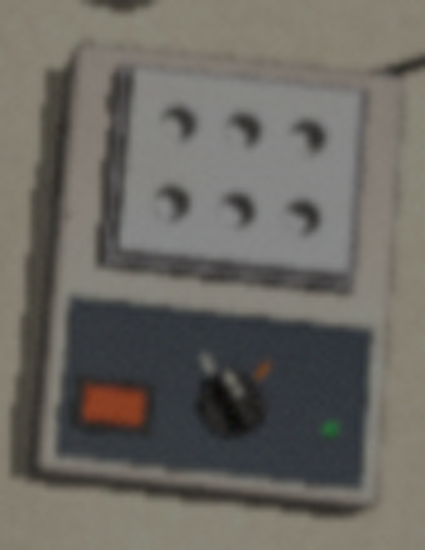

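```bash
cat > meas.py <<'E'
from h import *
from scipy.optimize import least_squares
def caps(n,box):
    im=manip.get_image(n);h=cv2.cvtColor(im,cv2.COLOR_RGB2HSV)
    out=[]
    for nm,lo,hi in(('b',(108,130,60),(128,255,255)),('y',(20,120,80),(35,255,255))):
        m=cv2.inRange(h,lo,hi);mm=np.zeros_like(m);mm[box[1]:box[3],box[0]:box[2]]=m[box[1]:box[3],box[0]:box[2]]
        k,l,st,ce=cv2.connectedComponentsWithStats(mm)
        out+=[(nm,*c,s[4]) for c,s in zip(ce[1:],st[1:]) if s[4]>4]
    return out
E
python3 - <<'E'
from meas import *
for n,box in(('top',(195,140,300,190)),('scene',(300,218,345,280))):
    c=caps(n,box)
    P=back(n,[q[1:3] for q in c],0.128)
    for q,p in sorted(zip(c,P),key=lambda t:t[1][1]): print(n,q[0],np.round(q[1:],1),p.round(4))
im=manip.get_image('top')
d=cv2.resize(im[190:235,375:445],None,fx=8,fy=8,interpolation=cv2.INTER_CUBIC)
# block corner guess
H=cv2.cvtColor(im,cv2.COLOR_RGB2HSV)
print(back('top',[(391.4,143),(438.4,148),(435,184.5),(389,180)],.09).round(4))
w=np.array([(178,122),(243,130),(308,137),(172,205),(237,211),(302,217)])/5+[365,130]
P=back('top',w,.09)
M=np.array([(23,36),(23,0),(23,-36),(-23,36),(-23,0),(-23,-36)])/1e3
def f(v):
    R=np.array([[np.cos(v[2]),-np.sin(v[2])],[np.sin(v[2]),np.cos(v[2])]]);return (M@R.T+v[:2]-P[:,:2]).ravel()
r=least_squares(f,[.58,-.25,0]);print(r.x,f(r.x).round(4))
e=manip.get_image('scene')[160:225,235:330];e=cv2.resize(e,(560,383),interpolation=cv2.INTER_CUBIC)
cv2.imwrite('pics/c3.png',np.vstack([d,e])[:600,:,::-1] if d.shape[1]==560 else d)
print(d.shape)
E
```

```text
top y [275.7 166.7  28. ] [0.5675 0.1212 0.128 ]
top b [263.4 164.4  15. ] [0.5737 0.1543 0.128 ]
top b [251.2 162.2  19. ] [0.5798 0.1875 0.128 ]
top b [238.9 159.6  17. ] [0.5869 0.2207 0.128 ]
top b [226.5 157.3  14. ] [0.5932 0.2543 0.128 ]
top b [214.3 154.9  16. ] [0.5998 0.2875 0.128 ]
scene y [315.5 226.   14. ] [0.5684 0.119  0.128 ]
scene b [319. 233.  15.] [0.5747 0.1521 0.128 ]
scene b [322.9 240.1  14. ] [0.58   0.1845 0.128 ]
scene b [326.7 248.1  15. ] [0.587  0.2188 0.128 ]
scene b [330.4 256.4  19. ] [0.5946 0.2526 0.128 ]
scene b [334.8 264.7  19. ] [0.6001 0.2854 0.128 ]
[[ 0.6459 -0.1972  0.09  ]
 [ 0.6316 -0.3274  0.09  ]
 [ 0.5278 -0.3137  0.09  ]
 [ 0.5401 -0.1881  0.09  ]]
[ 0.58550988 -0.25542446 -0.10463987] [-0.0009 -0.     -0.0001  0.      0.0001  0.      0.0008  0.0001  0.0003
  0.     -0.0001 -0.0002]
(360, 560, 3)
```

```bash
python3 - <<'E'
from h import *
a=cv2.imread('pics/c3.png');print(a.shape)
E
```

```text
(600, 560, 3)
```

View pics/c3.png

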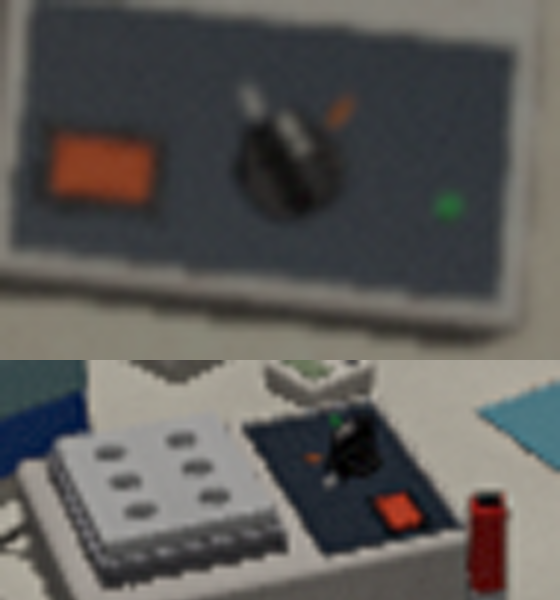

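```bash
cat >> h.py <<'E'
def rel(*tg):
    s=manip.sense();R=Ro.from_rotvec(s['tcp_rot']);p=np.array(s['ee_pos'])
    for x,y,z,a in tg:
        a=np.radians(a);Z=np.array([np.cos(a),np.sin(a),0]);Y=np.array([0,0,-1.]);X=np.cross(Y,Z)
        T=Ro.from_matrix(np.c_[X,Y,Z])
        print('shift',(R.inv().apply(np.array([x,y,z])-p)*1e3).round(1).tolist(),'turn',np.degrees((R.inv()*T).as_rotvec()).round(1).tolist())
def st():
    s=manip.sense();R=Ro.from_rotvec(s['tcp_rot']).as_matrix()
    print('t',round(float(s['clock']),2),'p',np.round(s['ee_pos'],4),'zyaw',np.degrees(np.arctan2(R[1,2],R[0,2])).round(2),'tilt',np.degrees(R[2]).round(2),'F',np.round(s['wrist_force'],1),'g',round(float(s['grip_width']),4))
E
python3 - <<'E'
from h import *
k=lambda L:np.array(L)/4+[190,135]
print('foot',back('top',k([(545,180),(593,195),(562,300),(515,288)]),.011).round(4))
print('prong',back('top',k([(565,190)]),.057).round(4))
im=manip.get_image('top');h=cv2.cvtColor(im,cv2.COLOR_RGB2HSV)
print('mat',back('top',k([(510,156),(642,170),(626,345),(489,328)]),.003).round(4), back('top',k([(567,250)]),.003))
for n,b in(('top',(312,180,345,205)),('scene',(310,178,326,205))):
    im=manip.get_image(n);h=cv2.cvtColor(im,cv2.COLOR_RGB2HSV)
    m=(cv2.inRange(h,(0,110,50),(10,255,255))|cv2.inRange(h,(170,110,50),(180,255,255)));q=np.argwhere(m[b[1]:b[3],b[0]:b[2]])[:,::-1]+[b[0],b[1]]
    print(n,len(q),q.mean(0),q.min(0),q.max(0),back(n,[q.mean(0)],.151 if n=='scene' else .17))
# predicted top of handle
print('topdark',back('top',k([(543,228)]),.1785))
w=np.array([(110,453),(181,440),(125,481),(198,467),(140,511),(215,496)])*[95/560,65/383]+[235,160-360*65/383]
print('wells scene',back('scene',w,.09).round(4), back('scene',w,.09).mean(0))
print('knob top',back('top',[(411.2,210.6)],.07)); 
for l in('media_bottle','beaker','amber_jar','tip_box'): print(l,[(np.round(d['location'],3),round(d['conf'],2)) for d in manip.recognise('top',l)[:2]])
rel((.45,.35,.33,40),(.50,-.03,.33,-5))
E
```

```text
foot [[ 0.5573 -0.0164  0.011 ]
 [ 0.5463 -0.0514  0.011 ]
 [ 0.4688 -0.0287  0.011 ]
 [ 0.4775  0.0052  0.011 ]]
prong [[ 0.5399 -0.0299  0.057 ]]
mat [[ 0.5771  0.0092  0.003 ]
 [ 0.5668 -0.0877  0.003 ]
 [ 0.4374 -0.075   0.003 ]
 [ 0.4494  0.0239  0.003 ]] [[ 0.50695658 -0.03255426  0.003     ]]
top 29 [325.34482759 194.10344828] [322 190] [329 197] [[ 0.48450852 -0.01209851  0.17      ]]
scene 89 [317.29213483 191.41573034] [314 183] [320 199] [[ 0.4935437  -0.00978016  0.151     ]]
topdark [[ 0.48834664 -0.01304121  0.1785    ]]
wells scene [[ 0.6077 -0.292   0.09  ]
 [ 0.5623 -0.2861  0.09  ]
 [ 0.6113 -0.2564  0.09  ]
 [ 0.5653 -0.2509  0.09  ]
 [ 0.6157 -0.2201  0.09  ]
 [ 0.5691 -0.2149  0.09  ]] [ 0.58858606 -0.2534044   0.09      ]
knob top [[ 0.45827672 -0.24996559  0.07      ]]
media_bottle [(array([0.733, 0.211, 0.098]), 0.59)]
beaker [(array([ 0.688, -0.038,  0.043]), 0.97)]
amber_jar [(array([ 0.723, -0.2  ,  0.072]), 0.83)]
tip_box [(array([0.759, 0.077, 0.052]), 0.89), (array([ 0.721, -0.202,  0.076]), 0.58)]
shift [357.6, -98.7, -181.0] turn [0.0, 36.7, -0.0]
shift [493.5, -98.7, -539.4] turn [0.0, 81.7, -0.0]
```

Request:
servo_tool(
  steps=[
    [[360, -100, -180], [0, 37, 0]],
    [[360, -100, -180], [0, 37, 0]],
    [[360, -100, -180], [0, 37, 0]],
    [[360, -100, -180], [0, 37, 0]],
    [[360, -100, -180], [0, 37, 0]],
    [[360, -100, -180], [0, 37, 0]],
    [[360, -100, -180], [0, 37, 0]],
    [[360, -100, -180], [0, 37, 0]],
    [[360, -100, -180], [0, 37, 0]],
    [[360, -100, -180], [0, 37, 0]],
    [[360, -100, -180], [0, 37, 0]],
  ],
  gripper=50,
)

```text
clock: 2.6
ee_pos: [0.4518, 0.3512, 0.3309]
tcp_rot: [-1.46, 0.685, -0.684]
wrist_force: [0.2, 0.1, -1.4]
grip_width: 0.0499
```

```bash
python3 - <<'E'
from h import *
st();rel((.4877,-.0155,.30,-15.7),(.4877,-.0155,.132,-15.7))
E
```

```text
t 2.6 p [0.4518 0.3512 0.3309] zyaw 39.76 tilt [-5.00e-02 -5.73e+01 -3.00e-02] F [ 0.2  0.1 -1.4] g 0.0499
shift [304.9, 30.8, -207.0] turn [0.1, 55.5, -0.0]
shift [305.0, 198.8, -206.9] turn [0.1, 55.5, -0.0]
```

Request:
servo_tool(
  steps=[
    [[305, 31, -207], [0, 55.5, 0]],
    [[305, 31, -207], [0, 55.5, 0]],
    [[305, 31, -207], [0, 55.5, 0]],
    [[305, 31, -207], [0, 55.5, 0]],
    [[305, 31, -207], [0, 55.5, 0]],
    [[305, 31, -207], [0, 55.5, 0]],
    [[305, 31, -207], [0, 55.5, 0]],
    [[305, 31, -207], [0, 55.5, 0]],
    [[305, 31, -207], [0, 55.5, 0]],
    [[305, 91, -207], [0, 55.5, 0]],
    [[305, 91, -207], [0, 55.5, 0]],
  ],
)

```text
clock: 3.7
ee_pos: [0.4855, -0.0136, 0.2359]
tcp_rot: [-1.075, 1.411, -1.404]
wrist_force: [-0.8, 0.5, -0.6]
grip_width: 0.0503
```

```bash
python3 - <<'E'
from h import *
st();rel((.4877,-.0155,.132,-15.7))
snap('scene','s1.png',(260,120,400,240),5)
E
```

```text
t 3.7 p [ 0.4855 -0.0136  0.2359] zyaw -15.53 tilt [  0.13 -57.29  -0.4 ] F [-0.8  0.5 -0.6] g 0.0503
shift [1.1, 103.9, 3.3] turn [0.4, 0.2, 0.1]
```

View pics/s1.png

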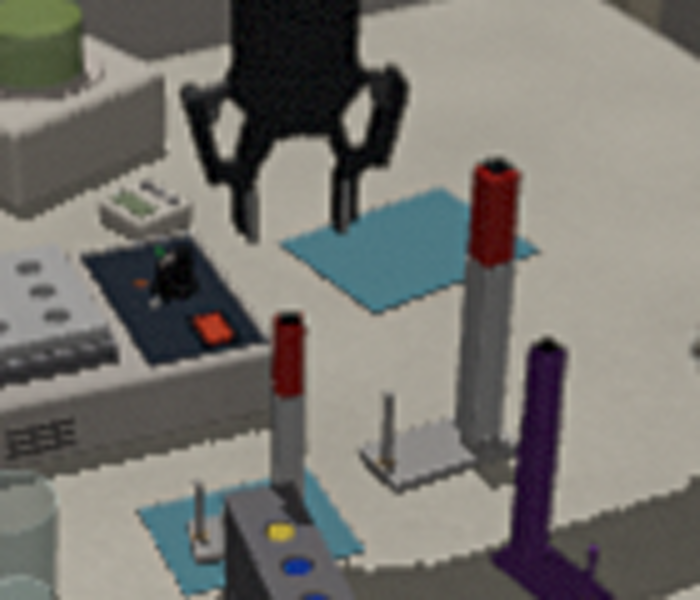

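The small tool, with the chosen red grip at crop (288,355), is right below the open fingers at (295,225). I'll descend and grip.

Request:
servo_tool(
  steps=[
    [[1, 30, 2], [0, 0, 0]],
    [[1, 60, 3], [0, 0, 0]],
    [[1, 90, 3], [0, 0, 0]],
    [[1, 104, 3], [0, 0, 0]],
    [[1, 104, 3], [0, 0, 0]],
    [[1, 104, 3], [0, 0, 0]],
  ],
)

```text
clock: 4.35
ee_pos: [0.4917, -0.0171, 0.1376]
tcp_rot: [-1.066, 1.407, -1.408]
wrist_force: [0.0, -0.4, 0.5]
grip_width: 0.0499
```

Request:
servo_tool(
  steps=[
    [[0, 0, 0], [0, 0, 0]],
    [[0, 0, 0], [0, 0, 0]],
    [[0, 0, 0], [0, 0, 0]],
    [[0, 0, 0], [0, 0, 0]],
    [[0, 0, 0], [0, 0, 0]],
    [[0, 0, 0], [0, 0, 0]],
    [[0, 0, 0], [0, 0, 0]],
  ],
  gripper=0,
  squeeze=80,
)

```text
clock: 5.05
ee_pos: [0.4912, -0.018, 0.1369]
tcp_rot: [-1.065, 1.409, -1.409]
wrist_force: [-2.2, 1.4, 5.7]
grip_width: 0.019
```

Request:
servo_tool(
  steps=[
    [[0, -30, 0], [0, 0, 0]],
    [[0, -60, 0], [0, 0, 0]],
    [[0, -60, 0], [0, 0, 0]],
    [[0, -60, 0], [0, 0, 0]],
  ],
)

```text
clock: 5.45
ee_pos: [0.4909, -0.0182, 0.1961]
tcp_rot: [-1.066, 1.409, -1.409]
wrist_force: [-0.2, 0.3, -3.3]
grip_width: 0.0193
```

```bash
python3 - <<'E'
from h import *
st()
snap('scene','s2.png',(260,120,400,240),5)
E
```

```text
t 5.45 p [ 0.4909 -0.0182  0.1961] zyaw -15.78 tilt [-2.00e-02 -5.73e+01  2.00e-02] F [-0.2  0.3 -3.3] g 0.0193
```

View pics/s2.png

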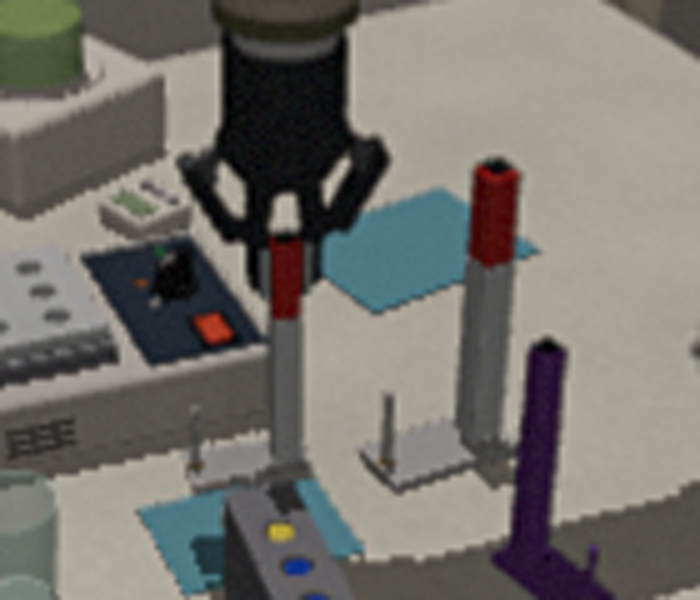

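```bash
python3 - <<'E'
from h import *
p=back('scene',[(299.2,201.6)],.116)[0];t=np.array(manip.sense()['ee_pos']);a=np.radians(-15.78)
d=(p-t)[:2];print(p,d, d@[np.cos(a),np.sin(a)], d@[-np.sin(a),np.cos(a)])
rel((.45,.02,.22,-14),(.43,.06,.22,-11),(.430,.182,.22,-11),(.430,.182,.141,-11))
E
```

```text
[ 0.54825358 -0.03082835  0.116     ] [ 0.05802598 -0.01264234] 0.05927717136915637 0.0036139512073953012
shift [-25.8, -24.7, -49.1] turn [0.1, -1.8, 0.0]
shift [-58.9, -24.6, -79.2] turn [0.1, -4.8, 0.0]
shift [-176.3, -24.6, -112.4] turn [0.1, -4.8, 0.0]
shift [-176.3, 54.4, -112.3] turn [0.1, -4.8, 0.0]
```

Request:
servo_tool(
  steps=[
    [[-26, -25, -49], [0, -2, 0]],
    [[-59, -25, -79], [0, -5, 0]],
    [[-90, -25, -88], [0, -5, 0]],
    [[-130, -25, -99], [0, -5, 0]],
    [[-176, -25, -112], [0, -5, 0]],
    [[-176, -25, -112], [0, -5, 0]],
    [[-176, 10, -112], [0, -5, 0]],
    [[-176, 54, -112], [0, -5, 0]],
    [[-176, 54, -112], [0, -5, 0]],
    [[-176, 54, -112], [0, -5, 0]],
  ],
)

```text
clock: 6.5
ee_pos: [0.4301, 0.1808, 0.1415]
tcp_rot: [-1.118, 1.348, -1.347]
wrist_force: [0.1, 0.3, -3.0]
grip_width: 0.0192
```

```bash
python3 - <<'E'
from h import *
st();im=manip.get_image('top')[130:250,190:310]
im2=manip.get_image('scene')[190:310,290:410]
f=lambda i:cv2.resize(i,(400,400),interpolation=cv2.INTER_CUBIC)
cv2.imwrite('pics/c4.png',cv2.resize(np.hstack([f(im),f(im2)]),(800,400))[:,:,::-1])
E
```

```text
t 6.5 p [0.4301 0.1808 0.1415] zyaw -10.8 tilt [  0.17 -57.3   -0.14] F [ 0.1  0.3 -3. ] g 0.0192
```

View pics/c4.png

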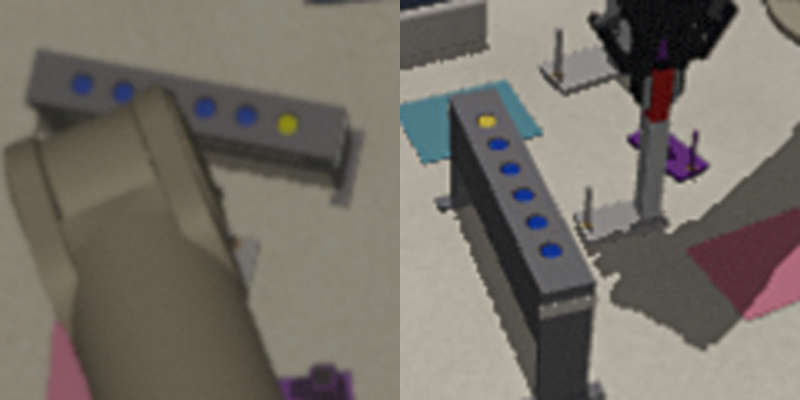

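```bash
python3 - <<'E'
from h import *
t=np.array(manip.sense()['ee_pos']);a=np.radians(-10.8)
for n,uv in(('top',(260.5,201.8)),('scene',(346.4,246.4))):
    p=back(n,[uv],.0615)[0];d=(p-t)[:2];print(n,p,d@[np.cos(a),np.sin(a)], d@[-np.sin(a),np.cos(a)])
E
```

```text
top [0.48322858 0.16758425 0.0615    ] 0.053219575140338135 -0.0041325884964403
scene [0.49294849 0.17488617 0.0615    ] 0.06139907227929889 0.004861316386644567
```

```bash
cat >> h.py <<'E'
C=np.array([.5838,.2034]);yw=np.radians(-11.0);XD=np.array([np.cos(yw),np.sin(yw)]);YD=np.array([-XD[1],XD[0]])
def cell(y,along=-60.7,lat=-4.4): return C+XD*along/1e3+YD*(y+lat)/1e3
E
python3 - <<'E'
from h import *
p=cell(-51,-150);q=cell(-51)
print(p,q);rel((*p,.141,-11),(*q,.141,-11),(*q,.153,-11),(*q,.19,-11))
E
```

```text
[0.4259851 0.1776392] [0.51364441 0.16059996]
shift [5.0, 2.6, -4.9] turn [-0.1, 0.2, -0.0]
shift [5.3, 2.7, 84.4] turn [-0.1, 0.2, -0.0]
shift [5.3, -9.3, 84.4] turn [-0.1, 0.2, -0.0]
shift [5.3, -46.3, 84.5] turn [-0.1, 0.2, -0.0]
```

Request:
servo_tool(
  steps=[
    [[5, 0, 0], [0, 0, 0]],
    [[5, 0, 0], [0, 0, 0]],
    [[5, 0, 0], [0, 0, 0]],
  ],
)

```text
clock: 6.9
ee_pos: [0.4304, 0.1766, 0.143]
tcp_rot: [-1.113, 1.347, -1.346]
wrist_force: [-0.1, -0.1, -3.8]
grip_width: 0.0188
```

```bash
python3 - <<'E'
from h import *
q=cell(-51)
st();rel((*q,.141,-11),(*q,.153,-11),(*q,.19,-11))
E
```

```text
t 6.9 p [0.4304 0.1766 0.143 ] zyaw -10.81 tilt [-6.00e-02 -5.73e+01  4.00e-02] F [-0.1 -0.1 -3.8] g 0.0188
shift [0.1, 2.1, 84.8] turn [-0.0, 0.2, -0.1]
shift [0.1, -9.9, 84.8] turn [-0.0, 0.2, -0.1]
shift [0.0, -46.9, 84.8] turn [-0.0, 0.2, -0.1]
```

Request:
servo_tool(
  steps=[
    [[0, 2, 0], [0, 0, 0]],
    [[0, 2, 20], [0, 0.2, 0]],
    [[0, 2, 40], [0, 0.2, 0]],
    [[0, 2, 60], [0, 0.2, 0]],
    [[0, 2, 75], [0, 0.2, 0]],
    [[0, 2, 85], [0, 0.2, 0]],
    [[0, 2, 85], [0, 0.2, 0]],
    [[0, 2, 85], [0, 0.2, 0]],
    [[0, 2, 85], [0, 0.2, 0]],
    [[0, 2, 85], [0, 0.2, 0]],
  ],
)

```text
clock: 7.9
ee_pos: [0.5129, 0.1611, 0.1403]
tcp_rot: [-1.113, 1.349, -1.348]
wrist_force: [0.1, 0.7, -3.2]
grip_width: 0.0191
```

```bash
python3 - <<'E'
from h import *
q=cell(-51)
st();rel((*q,.141,-11),(*q,.153,-11),(*q,.19,-11))
snap('scene','s3.png',(290,190,400,290),6)
E
```

```text
t 7.9 p [0.5129 0.1611 0.1403] zyaw -10.94 tilt [-2.00e-02 -5.73e+01 -2.00e-02] F [ 0.1  0.7 -3.2] g 0.0191
shift [0.4, -0.7, 0.8] turn [0.0, 0.1, -0.0]
shift [0.4, -12.7, 0.8] turn [0.0, 0.1, -0.0]
shift [0.4, -49.7, 0.8] turn [0.0, 0.1, -0.0]
```

View pics/s3.png

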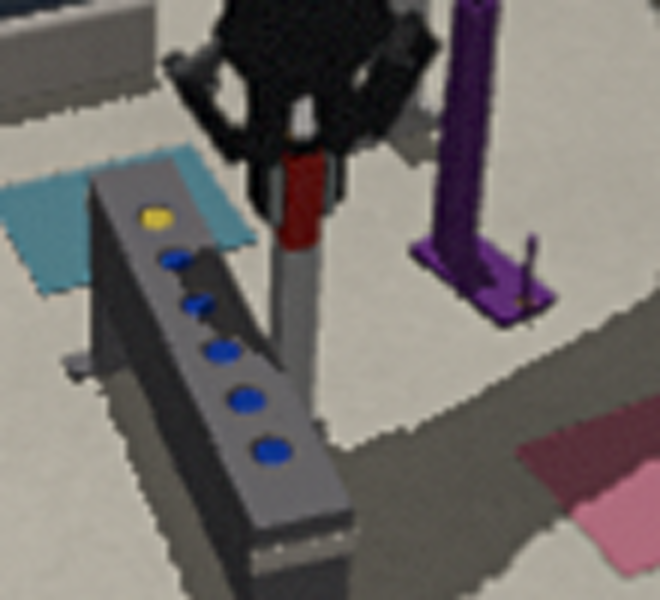

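Request:
servo_tool(
  steps=[
    [[0, -3, 1], [0, 0, 0]],
    [[0, -6, 1], [0, 0, 0]],
    [[0, -9, 1], [0, 0, 0]],
    [[0, -9, 1], [0, 0, 0]],
    [[0, -9, 1], [0, 0, 0]],
  ],
)

```text
clock: 8.45
ee_pos: [0.5145, 0.1606, 0.1494]
tcp_rot: [-1.112, 1.349, -1.349]
wrist_force: [-0.2, -0.5, -1.9]
grip_width: 0.0192
```

Request:
servo_tool(
  steps=[
    [[0, -3, 0], [0, 0, 0]],
    [[0, -6, 0], [0, 0, 0]],
    [[0, -9, 0], [0, 0, 0]],
    [[0, -9, 0], [0, 0, 0]],
    [[0, -9, 0], [0, 0, 0]],
  ],
)

```text
clock: 8.95
ee_pos: [0.5147, 0.1607, 0.1586]
tcp_rot: [-1.112, 1.349, -1.349]
wrist_force: [0.0, -0.8, -3.5]
grip_width: 0.0189
```

```bash
python3 - <<'E'
from meas import *
st();c=caps('scene',(300,205,345,280));print([(q[0],round(q[1],1),round(q[2],1),q[3]) for q in c]);print(manip.sense()['moment'])
E
```

```text
t 8.95 p [0.5147 0.1607 0.1586] zyaw -10.97 tilt [-2.00e-02 -5.73e+01  3.00e-02] F [ 0.  -0.8 -3.5] g 0.0189
[('b', np.float64(319.1), np.float64(232.1), np.int32(22)), ('b', np.float64(322.9), np.float64(240.4), np.int32(15)), ('b', np.float64(326.7), np.float64(248.1), np.int32(15)), ('b', np.float64(330.4), np.float64(256.4), np.int32(19)), ('b', np.float64(334.8), np.float64(264.7), np.int32(19)), ('y', np.float64(315.5), np.float64(226.0), np.int32(14))]
[ 0.00522836  0.06449441 -0.01813888]
```

Cap 1 is rising, so the prong is through the hole. I'll raise it the rest of the way, then lower it.

Request:
servo_tool(
  steps=[
    [[0, -5, 0], [0, 0, 0]],
    [[0, -10, 0], [0, 0, 0]],
    [[0, -15, 0], [0, 0, 0]],
    [[0, -20, 0], [0, 0, 0]],
    [[0, -25, 0], [0, 0, 0]],
    [[0, -30, 0], [0, 0, 0]],
    [[0, -31, 0], [0, 0, 0]],
    [[0, -31, 0], [0, 0, 0]],
    [[0, -31, 0], [0, 0, 0]],
  ],
)

```text
clock: 9.9
ee_pos: [0.5148, 0.1606, 0.1895]
tcp_rot: [-1.112, 1.348, -1.349]
wrist_force: [0.3, -0.7, -3.5]
grip_width: 0.019
```

```bash
python3 - <<'E'
from meas import *
st();c=caps('scene',(300,205,345,280));print([(q[0],round(q[1],1),round(q[2],1),q[3]) for q in c])
snap('scene','s4.png',(290,190,400,290),6)
for y in(-51,-17,17,51,85):
  q=cell(y);rel((*q,.19,-11),(*q,.141,-11))
E
```

```text
t 9.9 p [0.5148 0.1606 0.1895] zyaw -10.98 tilt [-2.00e-02 -5.73e+01  4.00e-02] F [ 0.3 -0.7 -3.5] g 0.019
[('b', np.float64(319.2), np.float64(224.1), np.int32(29)), ('b', np.float64(323.0), np.float64(240.4), np.int32(13)), ('b', np.float64(326.6), np.float64(248.1), np.int32(14)), ('b', np.float64(330.5), np.float64(256.5), np.int32(20)), ('b', np.float64(334.8), np.float64(264.7), np.int32(19)), ('y', np.float64(314.8), np.float64(226.0), np.int32(10))]
shift [0.2, -0.6, -1.0] turn [-0.0, 0.0, -0.0]
shift [0.2, 48.4, -1.0] turn [-0.0, 0.0, -0.0]
shift [-33.8, -0.6, -1.0] turn [-0.0, 0.0, -0.0]
shift [-33.8, 48.4, -1.0] turn [-0.0, 0.0, -0.0]
shift [-67.8, -0.6, -1.0] turn [-0.0, 0.0, -0.0]
shift [-67.8, 48.4, -1.0] turn [-0.0, 0.0, -0.0]
shift [-101.8, -0.6, -1.0] turn [-0.0, 0.0, -0.0]
shift [-101.8, 48.4, -1.0] turn [-0.0, 0.0, -0.0]
shift [-135.8, -0.6, -1.0] turn [-0.0, 0.0, -0.0]
shift [-135.8, 48.4, -1.0] turn [-0.0, 0.0, -0.0]
```

View pics/s4.png

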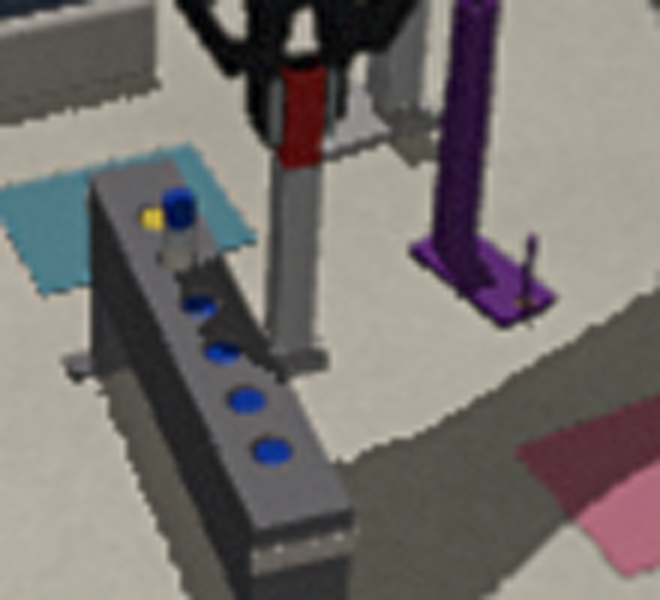

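Request:
servo_tool(
  steps=[
    [[0, 25, 0], [0, 0, 0]],
    [[0, 48.5, 0], [0, 0, 0]],
    [[0, 48.5, 0], [0, 0, 0]],
    [[0, 48.5, 0], [0, 0, 0]],
    [[-17, 48.5, -0.5], [0, 0, 0]],
    [[-34, 48.5, -0.5], [0, 0, 0]],
    [[-34, 48.5, -0.5], [0, 0, 0]],
    [[-34, 48.5, -0.5], [0, 0, 0]],
    [[-34, 48.5, -0.5], [0, 0, 0]],
    [[-34, 48.5, -0.5], [0, 0, 0]],
  ],
)

```text
clock: 11.0
ee_pos: [0.5206, 0.1936, 0.1409]
tcp_rot: [-1.112, 1.349, -1.35]
wrist_force: [0.0, -0.3, -3.0]
grip_width: 0.0187
```

Request:
servo_tool(
  steps=[
    [[0, -5, 0], [0, 0, 0]],
    [[0, -10, 0], [0, 0, 0]],
    [[0, -15, 0], [0, 0, 0]],
    [[0, -20, 0], [0, 0, 0]],
    [[0, -25, 0], [0, 0, 0]],
    [[0, -30, 0], [0, 0, 0]],
    [[0, -35, 0], [0, 0, 0]],
    [[0, -40, 0], [0, 0, 0]],
    [[0, -45, 0], [0, 0, 0]],
    [[0, -48.5, 0], [0, 0, 0]],
    [[0, -48.5, 0], [0, 0, 0]],
    [[0, -48.5, 0], [0, 0, 0]],
  ],
)

```text
clock: 12.2
ee_pos: [0.5206, 0.1943, 0.1896]
tcp_rot: [-1.112, 1.349, -1.349]
wrist_force: [0.9, 0.4, -2.5]
grip_width: 0.0189
```

```bash
python3 - <<'E'
from meas import *
st();c=caps('scene',(300,205,345,280));print([(q[0],round(q[1],1),round(q[2],1),q[3]) for q in c])
q=cell(-17);rel((*q,.19,-11))
E
```

```text
t 12.2 p [0.5206 0.1943 0.1896] zyaw -10.97 tilt [-3.00e-02 -5.73e+01  2.00e-02] F [ 0.9  0.4 -2.5] g 0.0189
[('b', np.float64(319.2), np.float64(224.1), np.int32(29)), ('b', np.float64(323.0), np.float64(231.8), np.int32(33)), ('b', np.float64(326.7), np.float64(248.1), np.int32(15)), ('b', np.float64(330.3), np.float64(256.4), np.int32(18)), ('b', np.float64(334.8), np.float64(264.7), np.int32(19)), ('y', np.float64(314.8), np.float64(226.0), np.int32(10))]
shift [0.3, -0.5, -0.4] turn [-0.0, 0.0, -0.0]
```

Two are up, with no side force. I'll do the next two the same way.

Request:
servo_tool(
  steps=[
    [[0, 25, 0], [0, 0, 0]],
    [[0, 48.5, 0], [0, 0, 0]],
    [[0, 48.5, 0], [0, 0, 0]],
    [[0, 48.5, 0], [0, 0, 0]],
    [[-17, 48.5, 0], [0, 0, 0]],
    [[-34, 48.5, 0], [0, 0, 0]],
    [[-34, 48.5, 0], [0, 0, 0]],
    [[-34, 48.5, 0], [0, 0, 0]],
    [[-34, 48.5, 0], [0, 0, 0]],
    [[-34, 48.5, 0], [0, 0, 0]],
  ],
)

```text
clock: 13.25
ee_pos: [0.5271, 0.227, 0.1409]
tcp_rot: [-1.112, 1.349, -1.35]
wrist_force: [0.2, 0.0, -3.8]
grip_width: 0.0193
```

Request:
servo_tool(
  steps=[
    [[0, -5, 0], [0, 0, 0]],
    [[0, -10, 0], [0, 0, 0]],
    [[0, -15, 0], [0, 0, 0]],
    [[0, -20, 0], [0, 0, 0]],
    [[0, -25, 0], [0, 0, 0]],
    [[0, -30, 0], [0, 0, 0]],
    [[0, -35, 0], [0, 0, 0]],
    [[0, -40, 0], [0, 0, 0]],
    [[0, -45, 0], [0, 0, 0]],
    [[0, -48.5, 0], [0, 0, 0]],
    [[0, -48.5, 0], [0, 0, 0]],
    [[0, -48.5, 0], [0, 0, 0]],
  ],
)

```text
clock: 14.45
ee_pos: [0.527, 0.2277, 0.1896]
tcp_rot: [-1.112, 1.349, -1.348]
wrist_force: [0.3, 0.1, -3.6]
grip_width: 0.019
```

Request:
servo_tool(
  steps=[
    [[0, 25, 0], [0, 0, 0]],
    [[0, 48.5, 0], [0, 0, 0]],
    [[0, 48.5, 0], [0, 0, 0]],
    [[0, 48.5, 0], [0, 0, 0]],
    [[-17, 48.5, 0], [0, 0, 0]],
    [[-34, 48.5, 0], [0, 0, 0]],
    [[-34, 48.5, 0], [0, 0, 0]],
    [[-34, 48.5, 0], [0, 0, 0]],
    [[-34, 48.5, 0], [0, 0, 0]],
    [[-34, 48.5, 0], [0, 0, 0]],
  ],
)

```text
clock: 15.45
ee_pos: [0.5336, 0.2604, 0.1409]
tcp_rot: [-1.112, 1.349, -1.35]
wrist_force: [0.2, 0.3, -2.6]
grip_width: 0.0189
```

Request:
servo_tool(
  steps=[
    [[0, -5, 0], [0, 0, 0]],
    [[0, -10, 0], [0, 0, 0]],
    [[0, -15, 0], [0, 0, 0]],
    [[0, -20, 0], [0, 0, 0]],
    [[0, -25, 0], [0, 0, 0]],
    [[0, -30, 0], [0, 0, 0]],
    [[0, -35, 0], [0, 0, 0]],
    [[0, -40, 0], [0, 0, 0]],
    [[0, -45, 0], [0, 0, 0]],
    [[0, -48.5, 0], [0, 0, 0]],
    [[0, -48.5, 0], [0, 0, 0]],
    [[0, -48.5, 0], [0, 0, 0]],
  ],
)

```text
clock: 16.65
ee_pos: [0.5335, 0.2611, 0.1896]
tcp_rot: [-1.112, 1.349, -1.348]
wrist_force: [0.3, -0.0, -2.5]
grip_width: 0.0192
```

```bash
python3 - <<'E'
from meas import *
st();c=caps('scene',(300,205,345,280));print([(q[0],round(q[1],1),round(q[2],1),q[3]) for q in c])
q=cell(51);rel((*q,.19,-11))
E
```

```text
t 16.65 p [0.5335 0.2611 0.1896] zyaw -10.96 tilt [-3.00e-02 -5.73e+01  1.00e-02] F [ 0.3 -0.  -2.5] g 0.0192
[('b', np.float64(319.2), np.float64(224.1), np.int32(29)), ('b', np.float64(324.9), np.float64(235.7), np.int32(67)), ('b', np.float64(330.9), np.float64(247.4), np.int32(37)), ('b', np.float64(335.0), np.float64(265.0), np.int32(15)), ('y', np.float64(314.8), np.float64(226.0), np.int32(10))]
shift [0.4, -0.5, -0.3] turn [-0.0, 0.0, -0.0]
```

Request:
servo_tool(
  steps=[
    [[0, 25, 0], [0, 0, 0]],
    [[0, 48.5, 0], [0, 0, 0]],
    [[0, 48.5, 0], [0, 0, 0]],
    [[0, 48.5, 0], [0, 0, 0]],
    [[-17, 48.5, 0], [0, 0, 0]],
    [[-34, 48.5, 0], [0, 0, 0]],
    [[-34, 48.5, 0], [0, 0, 0]],
    [[-34, 48.5, 0], [0, 0, 0]],
    [[-34, 48.5, 0], [0, 0, 0]],
    [[-34, 48.5, 0], [0, 0, 0]],
  ],
)

```text
clock: 17.7
ee_pos: [0.5402, 0.2936, 0.1412]
tcp_rot: [-1.111, 1.349, -1.35]
wrist_force: [-0.0, -0.4, -2.5]
grip_width: 0.019
```

Request:
servo_tool(
  steps=[
    [[0, -5, 0], [0, 0, 0]],
    [[0, -10, 0], [0, 0, 0]],
    [[0, -15, 0], [0, 0, 0]],
    [[0, -20, 0], [0, 0, 0]],
    [[0, -25, 0], [0, 0, 0]],
    [[0, -30, 0], [0, 0, 0]],
    [[0, -35, 0], [0, 0, 0]],
    [[0, -40, 0], [0, 0, 0]],
    [[0, -45, 0], [0, 0, 0]],
    [[0, -48.5, 0], [0, 0, 0]],
    [[0, -48.5, 0], [0, 0, 0]],
    [[0, -48.5, 0], [0, 0, 0]],
  ],
)

```text
clock: 18.9
ee_pos: [0.5399, 0.2945, 0.1897]
tcp_rot: [-1.112, 1.349, -1.348]
wrist_force: [-0.5, -0.5, -2.9]
grip_width: 0.0189
```

Request:
servo_tool(
  steps=[
    [[0, 25, 0], [0, 0, 0]],
    [[0, 48.5, 0], [0, 0, 0]],
    [[0, 48.5, 0], [0, 0, 0]],
    [[0, 48.5, 0], [0, 0, 0]],
    [[0, 48.5, -25], [0, 0, 0]],
    [[0, 48.5, -55], [0, 0, 0]],
    [[0, 48.5, -90], [0, 0, 0]],
    [[0, 48.5, -95], [0, 0, 0]],
    [[0, 48.5, -95], [0, 0, 0]],
    [[0, 48.5, -95], [0, 0, 0]],
  ],
)

```text
clock: 19.9
ee_pos: [0.4482, 0.3123, 0.1422]
tcp_rot: [-1.109, 1.349, -1.349]
wrist_force: [-1.0, 0.5, -3.0]
grip_width: 0.019
```

```bash
python3 - <<'E'
from meas import *
st();c=caps('scene',(300,205,355,280));print([(q[0],round(q[1],1),round(q[2],1),q[3]) for q in c])
rel((.43,.182,.22,-11),(.43,.06,.22,-11),(.4915,-.022,.22,-13),(.4823,-.02,.22,-10),(.4823,-.02,.140,-10))
snap('scene','s5.png',(290,190,400,290),6)
E
```

```text
t 19.9 p [0.4482 0.3123 0.1422] zyaw -11.02 tilt [ -0.11 -57.3    0.11] F [-1.   0.5 -3. ] g 0.019
[('b', np.float64(319.2), np.float64(224.0), np.int32(28)), ('b', np.float64(324.9), np.float64(235.7), np.int32(67)), ('b', np.float64(330.9), np.float64(247.4), np.int32(37)), ('b', np.float64(335.4), np.float64(256.2), np.int32(38)), ('y', np.float64(314.8), np.float64(226.0), np.int32(10))]
shift [131.0, -78.3, 7.1] turn [-0.1, -0.1, -0.1]
shift [250.7, -78.4, 30.5] turn [-0.1, -0.1, -0.1]
shift [319.4, -78.4, 106.6] turn [-0.1, 1.9, -0.1]
shift [319.2, -78.4, 97.2] turn [-0.1, -1.1, -0.1]
shift [319.3, 1.6, 97.1] turn [-0.1, -1.1, -0.1]
```

View pics/s5.png

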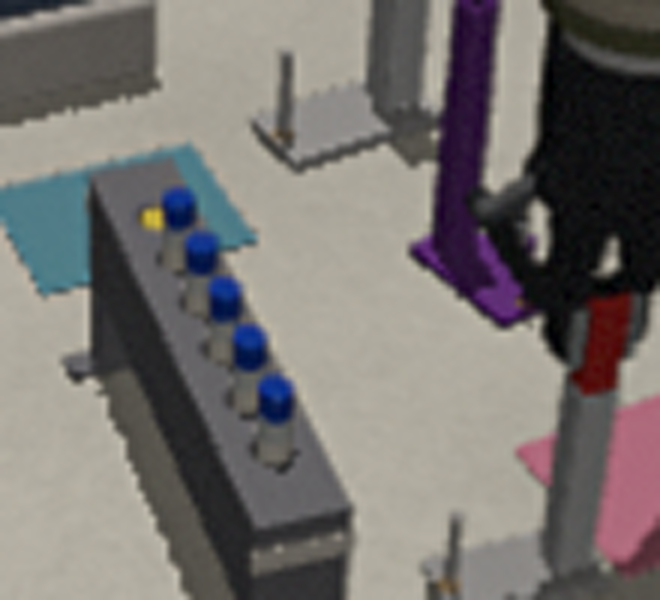

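Request:
servo_tool(
  steps=[
    [[0, -40, 0], [0, 0, 0]],
    [[30, -78, 2], [0, 0, 0]],
    [[80, -78, 5], [0, 0, 0]],
    [[131, -78, 7], [0, 0, 0]],
    [[170, -78, 15], [0, 0, 0]],
    [[210, -78, 22], [0, 0, 0]],
    [[250, -78, 31], [0, 0, 0]],
    [[285, -78, 65], [0, 0, 0]],
    [[327, -78, 106], [0, -1, 0]],
    [[327, -78, 106], [0, -1, 0]],
    [[327, -78, 106], [0, -1, 0]],
    [[327, -78, 106], [0, -1, 0]],
  ],
)

```text
clock: 21.2
ee_pos: [0.4883, -0.0288, 0.2186]
tcp_rot: [-1.122, 1.337, -1.337]
wrist_force: [-0.6, -0.0, -3.1]
grip_width: 0.019
```

```bash
python3 - <<'E'
from h import *
st();rel((.49,-.029,.1375,-10))
E
```

```text
t 21.2 p [ 0.4883 -0.0288  0.2186] zyaw -10.03 tilt [ 3.00e-02 -5.73e+01 -4.00e-02] F [-0.6 -0.  -3.1] g 0.019
shift [-0.1, 81.1, 1.8] turn [0.0, -0.0, 0.0]
```

Request:
servo_tool(
  steps=[
    [[0, 30, 2], [0, 0, 0]],
    [[0, 60, 2], [0, 0, 0]],
    [[0, 72, 2], [0, 0, 0]],
    [[0, 76, 2], [0, 0, 0]],
    [[0, 80, 2], [0, 0, 0]],
    [[0, 81, 2], [0, 0, 0]],
    [[0, 81, 2], [0, 0, 0]],
    [[0, 81, 2], [0, 0, 0]],
    [[0, 81, 2], [0, 0, 0]],
  ],
)

```text
clock: 22.1
ee_pos: [0.4907, -0.0293, 0.1383]
tcp_rot: [-1.121, 1.336, -1.337]
wrist_force: [0.7, 0.4, -2.5]
grip_width: 0.019
```

```bash
python3 - <<'E'
from h import *
st()
E
```

```text
t 22.1 p [ 0.4907 -0.0293  0.1383] zyaw -9.98 tilt [-2.00e-02 -5.73e+01  5.00e-02] F [ 0.7  0.4 -2.5] g 0.019
```

Request:
servo_tool(
  steps=[
    [[0, 1, 0], [0, 0, 0]],
    [[0, 1.5, 0], [0, 0, 0]],
    [[0, 1.5, 0], [0, 0, 0]],
    [[0, 1.5, 0], [0, 0, 0]],
  ],
)

```text
clock: 22.5
ee_pos: [0.4906, -0.0293, 0.1366]
tcp_rot: [-1.121, 1.336, -1.336]
wrist_force: [-1.3, -1.0, 2.7]
grip_width: 0.0189
```

Request:
servo_tool(
  steps=[
    [[0, 0, 0], [0, 0, 0]],
    [[0, 0, 0], [0, 0, 0]],
    [[0, 0, 0], [0, 0, 0]],
    [[0, 0, 0], [0, 0, 0]],
    [[0, -10, 0], [0, 0, 0]],
    [[0, -40, 0], [0, 0, 0]],
    [[0, -80, 0], [0, 0, 0]],
    [[0, -105, 0], [0, 0, 0]],
    [[0, -105, 0], [0, 0, 0]],
  ],
  gripper=45,
)

```text
clock: 23.4
ee_pos: [0.4925, -0.0296, 0.2456]
tcp_rot: [-1.115, 1.332, -1.338]
wrist_force: [0.5, 0.8, -0.7]
grip_width: 0.0453
```

```bash
python3 - <<'E'
from h import *
st();q=cell(-51,0,0);rel((*q,.24,-11),(*q,.19,-11))
E
```

```text
t 23.4 p [ 0.4925 -0.0296  0.2456] zyaw -10.01 tilt [ -0.14 -57.29   0.37] F [ 0.5  0.8 -0.7] g 0.0453
shift [-194.4, 6.4, 48.5] turn [-0.4, 1.0, -0.1]
shift [-194.2, 56.4, 48.2] turn [-0.4, 1.0, -0.1]
```

Request:
servo_tool(
  steps=[
    [[-50, 6, 12], [0, 0, 0]],
    [[-100, 6, 25], [0, 0.5, 0]],
    [[-150, 6, 37], [0, 1, 0]],
    [[-194, 6, 48], [0, 1, 0]],
    [[-194, 6, 48], [0, 1, 0]],
    [[-194, 20, 48], [0, 1, 0]],
    [[-194, 45, 48], [0, 1, 0]],
    [[-194, 56, 48], [0, 1, 0]],
    [[-194, 56, 48], [0, 1, 0]],
    [[-194, 56, 48], [0, 1, 0]],
    [[-194, 56, 48], [0, 1, 0]],
    [[-194, 56, 48], [0, 1, 0]],
  ],
)

```text
clock: 24.6
ee_pos: [0.5718, 0.1534, 0.1864]
tcp_rot: [-1.111, 1.348, -1.349]
wrist_force: [0.1, 0.0, -0.9]
grip_width: 0.0453
```

```bash
python3 - <<'E'
from h import *
st();q=cell(-51,0,0);rel((*q,.141,-11))
snap('scene','s6.png',(260,150,400,270),5)
E
```

```text
t 24.6 p [0.5718 0.1534 0.1864] zyaw -11.0 tilt [ -0.06 -57.3    0.08] F [ 0.1  0.  -0.9] g 0.0453
shift [-0.4, 45.4, 2.1] turn [-0.1, 0.0, -0.1]
```

View pics/s6.png

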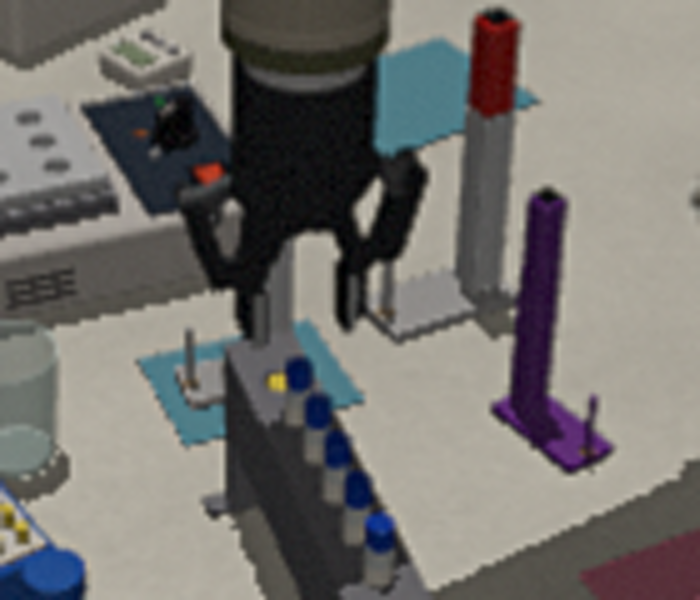

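Request:
servo_tool(
  steps=[
    [[0, 15, 2], [0, 0, 0]],
    [[0, 30, 2], [0, 0, 0]],
    [[0, 43.5, 2], [0, 0, 0]],
    [[0, 43.5, 2], [0, 0, 0]],
    [[0, 43.5, 2], [0, 0, 0]],
  ],
)

```text
clock: 25.15
ee_pos: [0.5728, 0.1529, 0.141]
tcp_rot: [-1.114, 1.35, -1.349]
wrist_force: [-1.3, -0.2, 0.3]
grip_width: 0.0449
```

Request:
servo_tool(
  steps=[
    [[0, 0, 0], [0, 0, 0]],
    [[0, 0, 0], [0, 0, 0]],
    [[0, 0, 0], [0, 0, 0]],
    [[0, 0, 0], [0, 0, 0]],
    [[0, 0, 0], [0, 0, 0]],
    [[0, 0, 0], [0, 0, 0]],
    [[0, 0, 0], [0, 0, 0]],
  ],
  gripper=0,
  squeeze=40,
)

```text
clock: 25.85
ee_pos: [0.5731, 0.1532, 0.1418]
tcp_rot: [-1.113, 1.349, -1.349]
wrist_force: [-2.1, 0.3, 0.6]
grip_width: 0.0141
```

```bash
python3 - <<'E'
from h import *
st()
E
```

```text
t 25.85 p [0.5731 0.1532 0.1418] zyaw -10.97 tilt [-0.00e+00 -5.73e+01 -2.00e-02] F [-2.1  0.3  0.6] g 0.0141
```

Request:
servo_tool(
  steps=[
    [[0, -15, 0], [0, 0, 0]],
    [[0, -40, 0], [0, 0, 0]],
    [[0, -75, 0], [0, 0, 0]],
    [[0, -100, 0], [0, 0, 0]],
    [[0, -100, 0], [0, 0, 0]],
    [[0, -100, 0], [0, 0, 0]],
  ],
)

```text
clock: 26.45
ee_pos: [0.5739, 0.1529, 0.2431]
tcp_rot: [-1.11, 1.348, -1.35]
wrist_force: [-0.3, 0.6, -0.3]
grip_width: 0.0144
```

```bash
cat >> h.py <<'E'
B=np.array([.587,-.2545]);by=-.105
def well(i):
    x,y=[(23,36),(23,0),(23,-36),(-23,36),(-23,0),(-23,-36)][i]
    c,s=np.cos(by),np.sin(by);return B+np.array([c*x-s*y,s*x+c*y])/1e3
E
python3 - <<'E'
from h import *
st();q=well(0);print(q);rel((*q,.24,-6),(*q,.17,-6))
E
```

```text
t 26.45 p [0.5739 0.1529 0.2431] zyaw -11.0 tilt [ -0.06 -57.3    0.12] F [-0.3  0.6 -0.3] g 0.0144
[ 0.61364639 -0.22110883]
shift [359.5, 3.0, 110.4] turn [-0.1, -5.0, -0.1]
shift [359.6, 73.0, 110.2] turn [-0.1, -5.0, -0.1]
```

Request:
servo_tool(
  steps=[
    [[45, 3, 14], [0, -1, 0]],
    [[90, 3, 28], [0, -2, 0]],
    [[135, 3, 42], [0, -3, 0]],
    [[180, 3, 56], [0, -4, 0]],
    [[225, 3, 70], [0, -5, 0]],
    [[270, 3, 84], [0, -5, 0]],
    [[315, 3, 98], [0, -5, 0]],
    [[360, 3, 110], [0, -5, 0]],
    [[360, 35, 110], [0, -5, 0]],
    [[360, 73, 110], [0, -5, 0]],
    [[360, 73, 110], [0, -5, 0]],
    [[360, 73, 110], [0, -5, 0]],
  ],
)

```text
clock: 27.65
ee_pos: [0.6122, -0.2207, 0.1683]
tcp_rot: [-1.16, 1.287, -1.284]
wrist_force: [-0.2, 0.9, 0.8]
grip_width: 0.0146
```

Request:
servo_tool(
  steps=[
    [[0, 0, 0], [0, 0, 0]],
    [[0, 0, 0], [0, 0, 0]],
    [[0, 0, 0], [0, 0, 0]],
  ],
)

```text
clock: 27.95
ee_pos: [0.6134, -0.2213, 0.1704]
tcp_rot: [-1.157, 1.283, -1.287]
wrist_force: [-0.7, -0.8, -0.4]
grip_width: 0.0143
```

```bash
python3 - <<'E'
from h import *
st();t=np.array(manip.sense()['ee_pos'])
im=manip.get_image('scene');i2=manip.get_image('top')
u=proj('scene',[t,t-[0,0,.029],t+[0,0,.027]]);v=proj('top',[t,t-[0,0,.029],t+[0,0,.027]]);print(u,v)
a=cv2.resize(im[140:220,235:330],None,fx=5,fy=5,interpolation=cv2.INTER_CUBIC)
b=cv2.resize(i2[130:210,380:445],(325,400),interpolation=cv2.INTER_CUBIC)
cv2.imwrite('pics/c5.png',np.hstack([a,b])[:,:,::-1])
E
```

```text
t 27.95 p [ 0.6134 -0.2213  0.1704] zyaw -5.95 tilt [ 2.00e-02 -5.73e+01  1.30e-01] F [-0.7 -0.8 -0.4] g 0.0143
[[257.53719568 165.57485656]
 [258.15741051 172.83308379]
 [256.95013519 158.66633321]] [[405.23516691 146.02068709]
 [403.41244159 149.11365623]
 [407.00540259 143.01710634]]
```

View pics/c5.png

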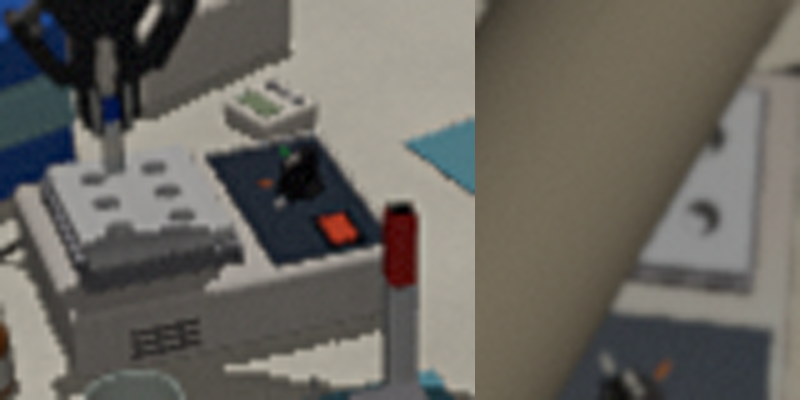

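Request:
servo_tool(
  steps=[
    [[0, 15, 0], [0, 0, 0]],
    [[0, 30, 0], [0, 0, 0]],
    [[0, 40, 0], [0, 0, 0]],
    [[0, 46, 0], [0, 0, 0]],
    [[0, 46, 0], [0, 0, 0]],
    [[0, 46, 0], [0, 0, 0]],
  ],
)

```text
clock: 28.65
ee_pos: [0.6127, -0.2214, 0.1228]
tcp_rot: [-1.158, 1.286, -1.286]
wrist_force: [-0.3, -0.2, -0.0]
grip_width: 0.0146
```

Request:
servo_tool(
  steps=[
    [[0, 2, 0], [0, 0, 0]],
    [[0, 4, 0], [0, 0, 0]],
    [[0, 6, 0], [0, 0, 0]],
    [[0, 8, 0], [0, 0, 0]],
    [[0, 8, 0], [0, 0, 0]],
    [[0, 8, 0], [0, 0, 0]],
  ],
)

```text
clock: 29.25
ee_pos: [0.6127, -0.2212, 0.1147]
tcp_rot: [-1.158, 1.286, -1.286]
wrist_force: [-0.7, -0.2, -1.3]
grip_width: 0.0148
```

```bash
python3 - <<'E'
from h import *
st();rel((*well(0),.097,-6));print(manip.sense()['moment'])
E
```

```text
t 29.25 p [ 0.6127 -0.2212  0.1147] zyaw -5.97 tilt [ 0.00e+00 -5.73e+01 -1.00e-02] F [-0.7 -0.2 -1.3] g 0.0148
shift [-0.2, 17.7, 1.0] turn [0.0, 0.0, 0.0]
[0.03735479 0.02606639 0.04488326]
```

Request:
servo_tool(
  steps=[
    [[0, 4, 0.3], [0, 0, 0]],
    [[0, 8, 0.3], [0, 0, 0]],
    [[0, 12, 0.3], [0, 0, 0]],
    [[0, 15, 0.3], [0, 0, 0]],
    [[0, 16, 0.3], [0, 0, 0]],
    [[0, 16, 0.3], [0, 0, 0]],
  ],
)

```text
clock: 29.85
ee_pos: [0.613, -0.2213, 0.0988]
tcp_rot: [-1.158, 1.286, -1.286]
wrist_force: [-0.3, -0.1, 0.6]
grip_width: 0.0145
```

```bash
python3 - <<'E'
from h import *
st();print(manip.sense()['moment'])
E
```

```text
t 29.85 p [ 0.613  -0.2213  0.0988] zyaw -5.98 tilt [  0.  -57.3  -0. ] F [-0.3 -0.1  0.6] g 0.0145
[ 0.01669699 -0.01018653  0.03197518]
```

Request:
servo_tool(
  steps=[
    [[0, 1, 0], [0, 0, 0]],
    [[0, 2, 0], [0, 0, 0]],
    [[0, 2, 0], [0, 0, 0]],
  ],
)

```text
clock: 30.15
ee_pos: [0.6133, -0.2216, 0.0985]
tcp_rot: [-1.157, 1.285, -1.286]
wrist_force: [-4.9, 2.6, 12.9]
grip_width: 0.0145
```

Request:
servo_tool(
  steps=[
    [[0, 0, 0], [0, 0, 0]],
    [[0, 0, 0], [0, 0, 0]],
    [[0, 0, 0], [0, 0, 0]],
    [[0, 0, 0], [0, 0, 0]],
    [[0, -20, 0], [0, 0, 0]],
    [[0, -60, 0], [0, 0, 0]],
    [[0, -100, 0], [0, 0, 0]],
    [[0, -140, 0], [0, 0, 0]],
    [[0, -140, 0], [0, 0, 0]],
    [[0, -140, 0], [0, 0, 0]],
  ],
  gripper=32,
)

```text
clock: 31.15
ee_pos: [0.6134, -0.2216, 0.2377]
tcp_rot: [-1.157, 1.284, -1.287]
wrist_force: [-0.8, -0.5, -0.8]
grip_width: 0.032
```

```bash
python3 - <<'E'
from meas import *
st();print(manip.sense()['moment'])
c=caps('scene',(238,150,285,200));print(c)
for q in c:print(back('scene',[q[1:3]],.116))
q=cell(-17,0,0);rel((*q,.24,-11),(*q,.142,-11))
E
```

```text
t 31.15 p [ 0.6134 -0.2216  0.2377] zyaw -5.98 tilt [ 2.00e-02 -5.73e+01  1.20e-01] F [-0.8 -0.5 -0.8] g 0.032
[ 0.00382395  0.05729825 -0.00737986]
[('b', np.float64(241.91666666666666), np.float64(152.20833333333334), np.int32(48)), ('b', np.float64(242.92207792207793), np.float64(170.33766233766235), np.int32(77)), ('b', np.float64(257.90909090909093), np.float64(179.36363636363637), np.int32(11))]
[[ 0.59842818 -0.44072393  0.116     ]]
[[ 0.64221721 -0.30469419  0.116     ]]
[[ 0.61657969 -0.22068173  0.116     ]]
shift [-402.2, -3.7, -74.6] turn [0.0, 5.0, -0.0]
shift [-402.2, 94.3, -74.5] turn [0.0, 5.0, -0.0]
```

Request:
servo_tool(
  steps=[
    [[-50, -4, -9], [0, 1, 0]],
    [[-100, -4, -18], [0, 2, 0]],
    [[-150, -4, -28], [0, 3, 0]],
    [[-200, -4, -37], [0, 4, 0]],
    [[-250, -4, -46], [0, 5, 0]],
    [[-300, -4, -56], [0, 5, 0]],
    [[-350, -4, -65], [0, 5, 0]],
    [[-402, -4, -74.5], [0, 5, 0]],
    [[-402, 10, -74.5], [0, 5, 0]],
    [[-402, 45, -74.5], [0, 5, 0]],
    [[-402, 45, -74.5], [0, 5, 0]],
    [[-402, 45, -74.5], [0, 5, 0]],
  ],
  gripper=45,
)

```text
clock: 32.4
ee_pos: [0.5799, 0.1855, 0.1907]
tcp_rot: [-1.116, 1.351, -1.35]
wrist_force: [-0.2, 0.5, 0.9]
grip_width: 0.0448
```

```bash
python3 - <<'E'
from h import *
st();q=cell(-17,0,0);rel((*q,.142,-11))
E
```

```text
t 32.4 p [0.5799 0.1855 0.1907] zyaw -11.02 tilt [  0.13 -57.3   -0.15] F [-0.2  0.5  0.9] g 0.0448
shift [-1.4, 48.7, 0.5] turn [0.1, -0.0, 0.1]
```

Request:
servo_tool(
  steps=[
    [[-0.7, 15, 0.5], [0, 0, 0]],
    [[-0.7, 30, 0.5], [0, 0, 0]],
    [[-0.7, 47, 0.5], [0, 0, 0]],
    [[-0.7, 47, 0.5], [0, 0, 0]],
    [[-0.7, 47, 0.5], [0, 0, 0]],
  ],
)

```text
clock: 32.9
ee_pos: [0.5813, 0.1865, 0.1447]
tcp_rot: [-1.113, 1.35, -1.349]
wrist_force: [-0.4, -0.2, 0.2]
grip_width: 0.045
```

Request:
servo_tool(
  steps=[
    [[0, 0, 0], [0, 0, 0]],
    [[0, 0, 0], [0, 0, 0]],
    [[0, 0, 0], [0, 0, 0]],
    [[0, 0, 0], [0, 0, 0]],
    [[0, 0, 0], [0, 0, 0]],
    [[0, 0, 0], [0, 0, 0]],
    [[0, 0, 0], [0, 0, 0]],
  ],
  gripper=0,
)

```text
clock: 33.6
ee_pos: [0.5813, 0.187, 0.1448]
tcp_rot: [-1.113, 1.349, -1.349]
wrist_force: [-2.6, 1.2, 1.3]
grip_width: 0.0141
```

Request:
servo_tool(
  steps=[
    [[0, -15, 0], [0, 0, 0]],
    [[0, -40, 0], [0, 0, 0]],
    [[0, -75, 0], [0, 0, 0]],
    [[0, -100, 0], [0, 0, 0]],
    [[0, -100, 0], [0, 0, 0]],
    [[0, -100, 0], [0, 0, 0]],
  ],
)

```text
clock: 34.2
ee_pos: [0.5822, 0.1865, 0.2461]
tcp_rot: [-1.11, 1.348, -1.35]
wrist_force: [0.5, 0.7, -1.7]
grip_width: 0.0142
```

```bash
python3 - <<'E'
from h import *
st();q=well(1);rel((*q,.24,-6),(*q,.17,-6))
E
```

```text
t 34.2 p [0.5822 0.1865 0.2461] zyaw -11.01 tilt [ -0.06 -57.3    0.13] F [ 0.5  0.7 -1.7] g 0.0142
shift [430.0, 5.9, 111.8] turn [-0.1, -5.0, -0.1]
shift [430.1, 75.9, 111.7] turn [-0.1, -5.0, -0.1]
```

Request:
servo_tool(
  steps=[
    [[48, 6, 12], [0, -1, 0]],
    [[96, 6, 25], [0, -2, 0]],
    [[144, 6, 37], [0, -3, 0]],
    [[192, 6, 50], [0, -4, 0]],
    [[240, 6, 62], [0, -5, 0]],
    [[288, 6, 75], [0, -5, 0]],
    [[336, 6, 87], [0, -5, 0]],
    [[384, 6, 100], [0, -5, 0]],
    [[430, 6, 112], [0, -5, 0]],
    [[430, 40, 112], [0, -5, 0]],
    [[430, 76, 112], [0, -5, 0]],
    [[430, 76, 112], [0, -5, 0]],
  ],
)

```text
clock: 35.4
ee_pos: [0.6063, -0.2553, 0.1624]
tcp_rot: [-1.163, 1.296, -1.279]
wrist_force: [0.6, 1.0, -0.6]
grip_width: 0.014
```

Request:
servo_tool(
  steps=[
    [[0, 20, 0], [0, 0, 0]],
    [[0, 40, 0], [0, 0, 0]],
    [[0, 40, 0], [0, 0, 0]],
    [[0, 40, 0], [0, 0, 0]],
    [[0, 40, 0], [0, 0, 0]],
  ],
)

```text
clock: 35.9
ee_pos: [0.6102, -0.2569, 0.1307]
tcp_rot: [-1.157, 1.283, -1.287]
wrist_force: [0.3, -0.0, -0.7]
grip_width: 0.0144
```

```bash
python3 - <<'E'
from h import *
st();q=well(1);rel((*q,.118,-6),(*q,.1025,-6))
E
```

```text
t 35.9 p [ 0.6102 -0.2569  0.1307] zyaw -5.96 tilt [ 4.00e-02 -5.73e+01  1.20e-01] F [ 0.3 -0.  -0.7] g 0.0144
shift [0.1, 12.7, -0.4] turn [-0.1, 0.0, 0.0]
shift [0.0, 28.2, -0.4] turn [-0.1, 0.0, 0.0]
```

Request:
servo_tool(
  steps=[
    [[0, 4, -0.7], [0, 0, 0]],
    [[0, 7, -0.7], [0, 0, 0]],
    [[0, 9, -0.7], [0, 0, 0]],
    [[0, 11, -0.7], [0, 0, 0]],
    [[0, 13, -0.7], [0, 0, 0]],
    [[0, 13, -0.7], [0, 0, 0]],
  ],
)

```text
clock: 36.5
ee_pos: [0.6089, -0.2565, 0.1155]
tcp_rot: [-1.158, 1.286, -1.286]
wrist_force: [1.2, -0.7, -0.6]
grip_width: 0.0145
```

Request:
servo_tool(
  steps=[
    [[0, 4, 0.3], [0, 0, 0]],
    [[0, 8, 0.3], [0, 0, 0]],
    [[0, 11, 0.3], [0, 0, 0]],
    [[0, 13, 0.3], [0, 0, 0]],
    [[0, 13.5, 0.3], [0, 0, 0]],
    [[0, 13.5, 0.3], [0, 0, 0]],
  ],
)

```text
clock: 37.1
ee_pos: [0.609, -0.2565, 0.1022]
tcp_rot: [-1.158, 1.286, -1.286]
wrist_force: [0.7, -0.1, -0.4]
grip_width: 0.0144
```

Request:
servo_tool(
  steps=[
    [[0, 0, 0], [0, 0, 0]],
    [[0, 0, 0], [0, 0, 0]],
    [[0, 0, 0], [0, 0, 0]],
    [[0, 0, 0], [0, 0, 0]],
    [[0, -20, 0], [0, 0, 0]],
    [[0, -60, 0], [0, 0, 0]],
    [[0, -100, 0], [0, 0, 0]],
    [[0, -140, 0], [0, 0, 0]],
    [[0, -140, 0], [0, 0, 0]],
    [[0, -140, 0], [0, 0, 0]],
  ],
  gripper=32,
)

```text
clock: 38.1
ee_pos: [0.6094, -0.257, 0.2434]
tcp_rot: [-1.157, 1.284, -1.287]
wrist_force: [-0.1, 0.2, -0.9]
grip_width: 0.0321
```

```bash
python3 - <<'E'
from meas import *
st();c=caps('scene',(238,150,285,200));print(c)
for q in c:print(back('scene',[q[1:3]],.116))
q=cell(17,0,0);rel((*q,.24,-11),(*q,.142,-11))
E
```

```text
t 38.1 p [ 0.6094 -0.257   0.2434] zyaw -5.98 tilt [ 3.00e-02 -5.73e+01  1.30e-01] F [-0.1  0.2 -0.9] g 0.0321
[('b', np.float64(241.79591836734693), np.float64(152.18367346938774), np.int32(49)), ('b', np.float64(242.7945205479452), np.float64(170.54794520547946), np.int32(73)), ('b', np.float64(256.96153846153845), np.float64(177.0), np.int32(26))]
[[ 0.59878062 -0.4411431   0.116     ]]
[[ 0.64313684 -0.30347142  0.116     ]]
[[ 0.61375336 -0.23719369  0.116     ]]
shift [-471.6, 2.0, -71.4] turn [0.0, 5.0, -0.0]
shift [-471.6, 100.0, -71.3] turn [0.0, 5.0, -0.0]
```

Request:
servo_tool(
  steps=[
    [[-50, 2, -8], [0, 1, 0]],
    [[-100, 2, -15], [0, 2, 0]],
    [[-150, 2, -23], [0, 3, 0]],
    [[-200, 2, -30], [0, 4, 0]],
    [[-250, 2, -38], [0, 5, 0]],
    [[-300, 2, -45], [0, 5, 0]],
    [[-350, 2, -53], [0, 5, 0]],
    [[-400, 2, -60], [0, 5, 0]],
    [[-450, 2, -68], [0, 5, 0]],
    [[-472, 15, -71.5], [0, 5, 0]],
    [[-472, 50, -71.5], [0, 5, 0]],
    [[-472, 50, -71.5], [0, 5, 0]],
  ],
  gripper=45,
)

```text
clock: 39.35
ee_pos: [0.5833, 0.2211, 0.1859]
tcp_rot: [-1.125, 1.352, -1.347]
wrist_force: [-0.8, 0.3, -0.7]
grip_width: 0.0449
```

Request:
servo_tool(
  steps=[
    [[0, 0, 0], [0, 0, 0]],
    [[0, 0, 0], [0, 0, 0]],
    [[0, 0, 0], [0, 0, 0]],
    [[0, 15, 0], [0, 0, 0]],
    [[0, 30, 0], [0, 0, 0]],
    [[0, 48, 0], [0, 0, 0]],
    [[0, 48, 0], [0, 0, 0]],
    [[0, 48, 0], [0, 0, 0]],
  ],
)

```text
clock: 40.15
ee_pos: [0.5866, 0.2201, 0.1435]
tcp_rot: [-1.114, 1.35, -1.349]
wrist_force: [-1.2, -0.5, -0.7]
grip_width: 0.045
```

Request:
servo_tool(
  steps=[
    [[0, 0, 0], [0, 0, 0]],
    [[0, 0, 0], [0, 0, 0]],
    [[0, 0, 0], [0, 0, 0]],
    [[0, 0, 0], [0, 0, 0]],
    [[0, 0, 0], [0, 0, 0]],
    [[0, 0, 0], [0, 0, 0]],
    [[0, 0, 0], [0, 0, 0]],
  ],
  gripper=0,
)

```text
clock: 40.85
ee_pos: [0.587, 0.2205, 0.1443]
tcp_rot: [-1.113, 1.349, -1.349]
wrist_force: [-3.5, 1.2, 1.5]
grip_width: 0.0143
```

Request:
servo_tool(
  steps=[
    [[0, -15, 0], [0, 0, 0]],
    [[0, -40, 0], [0, 0, 0]],
    [[0, -75, 0], [0, 0, 0]],
    [[0, -100, 0], [0, 0, 0]],
    [[0, -100, 0], [0, 0, 0]],
    [[0, -100, 0], [0, 0, 0]],
    [[0, -100, 0], [0, 0, 0]],
    [[0, -100, 0], [0, 0, 0]],
  ],
)

```text
clock: 41.65
ee_pos: [0.5866, 0.2202, 0.2432]
tcp_rot: [-1.114, 1.35, -1.349]
wrist_force: [0.0, -0.5, 0.1]
grip_width: 0.0146
```

```bash
python3 - <<'E'
from h import *
st();q=well(2);rel((*q,.24,-6),(*q,.17,-6))
E
```

```text
t 41.65 p [0.5866 0.2202 0.2432] zyaw -10.99 tilt [  0.07 -57.3   -0.08] F [ 0.  -0.5  0.1] g 0.0146
shift [499.8, 3.6, 116.9] turn [0.1, -5.0, 0.1]
shift [499.7, 73.6, 117.0] turn [0.1, -5.0, 0.1]
```

Request:
servo_tool(
  steps=[
    [[50, 3.5, 12], [0, -1, 0]],
    [[100, 3.5, 24], [0, -2, 0]],
    [[150, 3.5, 36], [0, -3, 0]],
    [[200, 3.5, 48], [0, -4, 0]],
    [[250, 3.5, 60], [0, -5, 0]],
    [[300, 3.5, 72], [0, -5, 0]],
    [[350, 3.5, 84], [0, -5, 0]],
    [[400, 3.5, 96], [0, -5, 0]],
    [[450, 3.5, 107], [0, -5, 0]],
    [[500, 3.5, 117], [0, -5, 0]],
    [[500, 20, 117], [0, -5, 0]],
    [[500, 60, 117], [0, -5, 0]],
  ],
)

```text
clock: 42.85
ee_pos: [0.6061, -0.299, 0.1863]
tcp_rot: [-1.155, 1.285, -1.296]
wrist_force: [1.1, 0.3, -1.4]
grip_width: 0.0143
```

Request:
servo_tool(
  steps=[
    [[0, 25, 0], [0, 0, 0]],
    [[0, 53, 0], [0, 0, 0]],
    [[0, 53, 0], [0, 0, 0]],
    [[0, 53, 0], [0, 0, 0]],
    [[0, 53, 0], [0, 0, 0]],
    [[0, 53, 0], [0, 0, 0]],
  ],
)

```text
clock: 43.45
ee_pos: [0.6074, -0.2933, 0.1332]
tcp_rot: [-1.157, 1.283, -1.287]
wrist_force: [0.2, 1.2, 0.2]
grip_width: 0.0147
```

```bash
python3 - <<'E'
from h import *
st();q=well(2);rel((*q,.118,-6),(*q,.1025,-6))
E
```

```text
t 43.45 p [ 0.6074 -0.2933  0.1332] zyaw -5.97 tilt [ 5.00e-02 -5.73e+01  1.30e-01] F [0.2 1.2 0.2] g 0.0147
shift [-0.5, 15.2, -1.4] turn [-0.1, 0.0, 0.1]
shift [-0.5, 30.7, -1.5] turn [-0.1, 0.0, 0.1]
```

Request:
servo_tool(
  steps=[
    [[-0.3, 5, -1], [0, 0, 0]],
    [[-0.3, 9, -1], [0, 0, 0]],
    [[-0.3, 11, -1], [0, 0, 0]],
    [[-0.3, 13, -1], [0, 0, 0]],
    [[-0.3, 15, -1], [0, 0, 0]],
    [[-0.3, 15, -1], [0, 0, 0]],
  ],
)

```text
clock: 44.05
ee_pos: [0.6056, -0.2923, 0.1159]
tcp_rot: [-1.158, 1.286, -1.285]
wrist_force: [0.9, 0.6, -0.1]
grip_width: 0.0142
```

Request:
servo_tool(
  steps=[
    [[0, 4, 0.3], [0, 0, 0]],
    [[0, 8, 0.3], [0, 0, 0]],
    [[0, 11, 0.3], [0, 0, 0]],
    [[0, 13, 0.3], [0, 0, 0]],
    [[0, 13.5, 0.3], [0, 0, 0]],
    [[0, 13.5, 0.3], [0, 0, 0]],
  ],
)

```text
clock: 44.65
ee_pos: [0.606, -0.2925, 0.1027]
tcp_rot: [-1.158, 1.286, -1.286]
wrist_force: [0.6, 0.5, -0.2]
grip_width: 0.0147
```

Request:
servo_tool(
  steps=[
    [[0, 0, 0], [0, 0, 0]],
    [[0, 0, 0], [0, 0, 0]],
    [[0, 0, 0], [0, 0, 0]],
    [[0, 0, 0], [0, 0, 0]],
    [[0, -20, 0], [0, 0, 0]],
    [[0, -60, 0], [0, 0, 0]],
    [[0, -100, 0], [0, 0, 0]],
    [[0, -140, 0], [0, 0, 0]],
    [[0, -140, 0], [0, 0, 0]],
    [[0, -140, 0], [0, 0, 0]],
  ],
  gripper=32,
)

```text
clock: 45.65
ee_pos: [0.6064, -0.2929, 0.244]
tcp_rot: [-1.157, 1.284, -1.287]
wrist_force: [-0.4, 0.0, -0.7]
grip_width: 0.0324
```

```bash
python3 - <<'E'
from meas import *
st();c=caps('scene',(250,165,285,200));print(c)
q=cell(51,0,0);rel((*q,.24,-11),(*q,.142,-11))
E
```

```text
t 45.65 p [ 0.6064 -0.2929  0.244 ] zyaw -5.99 tilt [ 4.00e-02 -5.73e+01  1.30e-01] F [-0.4  0.  -0.7] g 0.0324
[('b', np.float64(255.625), np.float64(174.7), np.int32(40))]
shift [-541.5, 2.6, -69.2] turn [0.0, 5.0, -0.0]
shift [-541.5, 100.6, -69.2] turn [0.0, 5.0, -0.0]
```

Request:
servo_tool(
  steps=[
    [[-50, 2.5, -6], [0, 1, 0]],
    [[-100, 2.5, -13], [0, 2, 0]],
    [[-150, 2.5, -19], [0, 3, 0]],
    [[-200, 2.5, -25], [0, 4, 0]],
    [[-250, 2.5, -32], [0, 5, 0]],
    [[-300, 2.5, -38], [0, 5, 0]],
    [[-350, 2.5, -45], [0, 5, 0]],
    [[-400, 2.5, -51], [0, 5, 0]],
    [[-450, 2.5, -57], [0, 5, 0]],
    [[-500, 2.5, -64], [0, 5, 0]],
    [[-541.5, 2.5, -69], [0, 5, 0]],
    [[-541.5, 20, -69], [0, 5, 0]],
  ],
  gripper=45,
)

```text
clock: 46.9
ee_pos: [0.5916, 0.2637, 0.2215]
tcp_rot: [-1.118, 1.343, -1.336]
wrist_force: [1.3, 0.7, -0.4]
grip_width: 0.0451
```

Request:
servo_tool(
  steps=[
    [[0, 30, 0], [0, 0, 0]],
    [[0, 30, 0], [0, 0, 0]],
    [[0, 30, 0], [0, 0, 0]],
    [[0, 30, 0], [0, 0, 0]],
    [[0, 45, 0], [0, 0, 0]],
    [[0, 60, 0], [0, 0, 0]],
    [[0, 78.5, 0], [0, 0, 0]],
    [[0, 78.5, 0], [0, 0, 0]],
    [[0, 78.5, 0], [0, 0, 0]],
  ],
)

```text
clock: 47.8
ee_pos: [0.5935, 0.2531, 0.1437]
tcp_rot: [-1.114, 1.35, -1.349]
wrist_force: [0.9, 0.3, -0.3]
grip_width: 0.0449
```

Request:
servo_tool(
  steps=[
    [[0, 0, 0], [0, 0, 0]],
    [[0, 0, 0], [0, 0, 0]],
    [[0, 0, 0], [0, 0, 0]],
    [[0, 0, 0], [0, 0, 0]],
    [[0, 0, 0], [0, 0, 0]],
    [[0, 0, 0], [0, 0, 0]],
    [[0, 0, 0], [0, 0, 0]],
  ],
  gripper=0,
)

```text
clock: 48.5
ee_pos: [0.5937, 0.2535, 0.1443]
tcp_rot: [-1.113, 1.349, -1.349]
wrist_force: [-2.3, 0.7, 1.2]
grip_width: 0.0145
```

Request:
servo_tool(
  steps=[
    [[0, -15, 0], [0, 0, 0]],
    [[0, -40, 0], [0, 0, 0]],
    [[0, -75, 0], [0, 0, 0]],
    [[0, -100, 0], [0, 0, 0]],
    [[0, -100, 0], [0, 0, 0]],
    [[0, -100, 0], [0, 0, 0]],
    [[0, -100, 0], [0, 0, 0]],
    [[0, -100, 0], [0, 0, 0]],
  ],
)

```text
clock: 49.3
ee_pos: [0.5934, 0.2531, 0.2432]
tcp_rot: [-1.114, 1.35, -1.349]
wrist_force: [0.1, 0.2, -0.1]
grip_width: 0.0143
```

```bash
python3 - <<'E'
from h import *
st();q=well(3);rel((*q,.24,-6),(*q,.17,-6))
E
```

```text
t 49.3 p [0.5934 0.2531 0.2432] zyaw -10.99 tilt [  0.07 -57.3   -0.08] F [ 0.1  0.2 -0.1] g 0.0143
shift [465.7, 3.7, 64.4] turn [0.1, -5.0, 0.1]
shift [465.6, 73.7, 64.5] turn [0.1, -5.0, 0.1]
```

Request:
servo_tool(
  steps=[
    [[47, 3.5, 7], [0, -1, 0]],
    [[94, 3.5, 13], [0, -2, 0]],
    [[141, 3.5, 20], [0, -3, 0]],
    [[188, 3.5, 26], [0, -4, 0]],
    [[235, 3.5, 33], [0, -5, 0]],
    [[282, 3.5, 39], [0, -5, 0]],
    [[329, 3.5, 46], [0, -5, 0]],
    [[376, 3.5, 52], [0, -5, 0]],
    [[423, 3.5, 59], [0, -5, 0]],
    [[465.5, 3.5, 64], [0, -5, 0]],
    [[465.5, 20, 64], [0, -5, 0]],
    [[465.5, 60, 64], [0, -5, 0]],
  ],
)

```text
clock: 50.5
ee_pos: [0.5687, -0.2196, 0.1863]
tcp_rot: [-1.154, 1.284, -1.293]
wrist_force: [0.4, 0.5, 0.0]
grip_width: 0.014
```

Request:
servo_tool(
  steps=[
    [[0, 25, 0], [0, 0, 0]],
    [[0, 53, 0], [0, 0, 0]],
    [[0, 53, 0], [0, 0, 0]],
    [[0, 53, 0], [0, 0, 0]],
    [[0, 53, 0], [0, 0, 0]],
    [[0, 53, 0], [0, 0, 0]],
    [[0, 53, 0], [0, 0, 0]],
    [[0, 53, 0], [0, 0, 0]],
  ],
)

```text
clock: 51.3
ee_pos: [0.5683, -0.2159, 0.1319]
tcp_rot: [-1.157, 1.285, -1.286]
wrist_force: [0.3, 0.2, -0.1]
grip_width: 0.0143
```

```bash
python3 - <<'E'
from h import *
st();q=well(3);rel((*q,.118,-6),(*q,.1025,-6))
E
```

```text
t 51.3 p [ 0.5683 -0.2159  0.1319] zyaw -5.97 tilt [ 0.00e+00 -5.73e+01  5.00e-02] F [ 0.3  0.2 -0.1] g 0.0143
shift [0.4, 13.9, -0.4] turn [-0.1, 0.0, 0.0]
shift [0.4, 29.4, -0.4] turn [-0.1, 0.0, 0.0]
```

Request:
servo_tool(
  steps=[
    [[0.3, 5, -0.3], [0, 0, 0]],
    [[0.3, 9, -0.3], [0, 0, 0]],
    [[0.3, 11, -0.3], [0, 0, 0]],
    [[0.3, 13, -0.3], [0, 0, 0]],
    [[0.3, 15, -0.3], [0, 0, 0]],
    [[0.3, 15, -0.3], [0, 0, 0]],
  ],
)

```text
clock: 51.9
ee_pos: [0.5675, -0.2161, 0.1159]
tcp_rot: [-1.158, 1.286, -1.285]
wrist_force: [0.7, 0.4, -0.5]
grip_width: 0.0146
```

Request:
servo_tool(
  steps=[
    [[0, 4, 0.3], [0, 0, 0]],
    [[0, 8, 0.3], [0, 0, 0]],
    [[0, 11, 0.3], [0, 0, 0]],
    [[0, 13, 0.3], [0, 0, 0]],
    [[0, 13.5, 0.3], [0, 0, 0]],
    [[0, 13.5, 0.3], [0, 0, 0]],
  ],
)

```text
clock: 52.5
ee_pos: [0.568, -0.2162, 0.1027]
tcp_rot: [-1.158, 1.286, -1.286]
wrist_force: [0.1, -0.0, 0.7]
grip_width: 0.0142
```

Request:
servo_tool(
  steps=[
    [[0, 0, 0], [0, 0, 0]],
    [[0, 0, 0], [0, 0, 0]],
    [[0, 0, 0], [0, 0, 0]],
    [[0, 0, 0], [0, 0, 0]],
    [[0, -20, 0], [0, 0, 0]],
    [[0, -60, 0], [0, 0, 0]],
    [[0, -100, 0], [0, 0, 0]],
    [[0, -140, 0], [0, 0, 0]],
    [[0, -140, 0], [0, 0, 0]],
    [[0, -140, 0], [0, 0, 0]],
  ],
  gripper=32,
)

```text
clock: 53.5
ee_pos: [0.5684, -0.2164, 0.2438]
tcp_rot: [-1.157, 1.284, -1.287]
wrist_force: [-0.0, 0.1, -1.5]
grip_width: 0.0319
```

```bash
python3 - <<'E'
from meas import *
st();c=caps('scene',(250,165,285,200));print(c)
q=cell(85,0,0);rel((*q,.24,-11),(*q,.142,-11))
E
```

```text
t 53.5 p [ 0.5684 -0.2164  0.2438] zyaw -5.98 tilt [ 1.00e-02 -5.73e+01  1.30e-01] F [-0.   0.1 -1.5] g 0.0319
[('b', np.float64(255.5), np.float64(174.38636363636363), np.int32(44)), ('b', np.float64(270.5), np.float64(176.77777777777777), np.int32(18))]
shift [-503.5, 2.6, -20.4] turn [0.0, 5.0, -0.0]
shift [-503.4, 100.6, -20.4] turn [0.0, 5.0, -0.0]
```

Request:
servo_tool(
  steps=[
    [[-50, 2.5, -2], [0, 1, 0]],
    [[-100, 2.5, -4], [0, 2, 0]],
    [[-150, 2.5, -6], [0, 3, 0]],
    [[-200, 2.5, -8], [0, 4, 0]],
    [[-250, 2.5, -10], [0, 5, 0]],
    [[-300, 2.5, -12], [0, 5, 0]],
    [[-350, 2.5, -14], [0, 5, 0]],
    [[-400, 2.5, -16], [0, 5, 0]],
    [[-450, 2.5, -18], [0, 5, 0]],
    [[-503.5, 2.5, -20.5], [0, 5, 0]],
    [[-503.5, 2.5, -20.5], [0, 5, 0]],
    [[-503.5, 20, -20.5], [0, 5, 0]],
  ],
  gripper=45,
)

```text
clock: 54.75
ee_pos: [0.5997, 0.29, 0.2221]
tcp_rot: [-1.115, 1.345, -1.345]
wrist_force: [0.3, -1.5, 0.1]
grip_width: 0.0453
```

Request:
servo_tool(
  steps=[
    [[0, 30, 0], [0, 0, 0]],
    [[0, 30, 0], [0, 0, 0]],
    [[0, 30, 0], [0, 0, 0]],
    [[0, 30, 0], [0, 0, 0]],
    [[0, 45, 0], [0, 0, 0]],
    [[0, 60, 0], [0, 0, 0]],
    [[0, 78.5, 0], [0, 0, 0]],
    [[0, 78.5, 0], [0, 0, 0]],
    [[0, 78.5, 0], [0, 0, 0]],
  ],
)

```text
clock: 55.65
ee_pos: [0.5996, 0.2866, 0.1436]
tcp_rot: [-1.114, 1.349, -1.349]
wrist_force: [-0.1, 0.2, 0.4]
grip_width: 0.045
```

Request:
servo_tool(
  steps=[
    [[0, 0, 0], [0, 0, 0]],
    [[0, 0, 0], [0, 0, 0]],
    [[0, 0, 0], [0, 0, 0]],
    [[0, 0, 0], [0, 0, 0]],
    [[0, 0, 0], [0, 0, 0]],
    [[0, 0, 0], [0, 0, 0]],
    [[0, 0, 0], [0, 0, 0]],
  ],
  gripper=0,
)

```text
clock: 56.35
ee_pos: [0.5999, 0.2869, 0.1443]
tcp_rot: [-1.113, 1.349, -1.349]
wrist_force: [-2.2, 1.0, 1.3]
grip_width: 0.0143
```

Request:
servo_tool(
  steps=[
    [[0, -15, 0], [0, 0, 0]],
    [[0, -40, 0], [0, 0, 0]],
    [[0, -75, 0], [0, 0, 0]],
    [[0, -100, 0], [0, 0, 0]],
    [[0, -100, 0], [0, 0, 0]],
    [[0, -100, 0], [0, 0, 0]],
    [[0, -100, 0], [0, 0, 0]],
    [[0, -100, 0], [0, 0, 0]],
  ],
)

```text
clock: 57.15
ee_pos: [0.5996, 0.2865, 0.2431]
tcp_rot: [-1.114, 1.35, -1.349]
wrist_force: [-0.3, -0.6, -1.2]
grip_width: 0.0144
```

```bash
python3 - <<'E'
from h import *
st();q=well(4);rel((*q,.24,-6),(*q,.17,-6))
E
```

```text
t 57.15 p [0.5996 0.2865 0.2431] zyaw -10.99 tilt [  0.08 -57.3   -0.08] F [-0.3 -0.6 -1.2] g 0.0144
shift [535.5, 3.7, 67.8] turn [0.1, -5.0, 0.1]
shift [535.4, 73.7, 67.9] turn [0.1, -5.0, 0.1]
```

Request:
servo_tool(
  steps=[
    [[49, 3.5, 6], [0, -1, 0]],
    [[98, 3.5, 12], [0, -2, 0]],
    [[147, 3.5, 19], [0, -3, 0]],
    [[196, 3.5, 25], [0, -4, 0]],
    [[245, 3.5, 31], [0, -5, 0]],
    [[294, 3.5, 37], [0, -5, 0]],
    [[343, 3.5, 43], [0, -5, 0]],
    [[392, 3.5, 50], [0, -5, 0]],
    [[441, 3.5, 56], [0, -5, 0]],
    [[490, 3.5, 62], [0, -5, 0]],
    [[535.5, 3.5, 67.5], [0, -5, 0]],
    [[535.5, 20, 67.5], [0, -5, 0]],
  ],
)

```text
clock: 58.35
ee_pos: [0.5612, -0.2616, 0.2259]
tcp_rot: [-1.155, 1.291, -1.299]
wrist_force: [-0.0, -0.7, 0.1]
grip_width: 0.0141
```

Request:
servo_tool(
  steps=[
    [[0, 0, 0], [0, 0, 0]],
    [[0, 45, 0], [0, 0, 0]],
    [[0, 93, 0], [0, 0, 0]],
    [[0, 93, 0], [0, 0, 0]],
    [[0, 93, 0], [0, 0, 0]],
    [[0, 93, 0], [0, 0, 0]],
    [[0, 93, 0], [0, 0, 0]],
    [[0, 93, 0], [0, 0, 0]],
    [[0, 93, 0], [0, 0, 0]],
  ],
)

```text
clock: 59.25
ee_pos: [0.5648, -0.252, 0.1323]
tcp_rot: [-1.157, 1.284, -1.286]
wrist_force: [-0.1, 0.4, 0.3]
grip_width: 0.0144
```

```bash
python3 - <<'E'
from h import *
st();q=well(4);rel((*q,.118,-6),(*q,.1025,-6))
E
```

```text
t 59.25 p [ 0.5648 -0.252   0.1323] zyaw -5.97 tilt [ 1.00e-02 -5.73e+01  8.00e-02] F [-0.1  0.4  0.3] g 0.0144
shift [0.2, 14.3, -0.6] turn [-0.1, 0.0, 0.0]
shift [0.2, 29.8, -0.7] turn [-0.1, 0.0, 0.0]
```

Request:
servo_tool(
  steps=[
    [[0, 5, -0.4], [0, 0, 0]],
    [[0, 9, -0.4], [0, 0, 0]],
    [[0, 11, -0.4], [0, 0, 0]],
    [[0, 13, -0.4], [0, 0, 0]],
    [[0, 15, -0.4], [0, 0, 0]],
    [[0, 15, -0.4], [0, 0, 0]],
  ],
)

```text
clock: 59.85
ee_pos: [0.5638, -0.2517, 0.1159]
tcp_rot: [-1.158, 1.286, -1.285]
wrist_force: [0.4, -0.7, -0.3]
grip_width: 0.0146
```

Request:
servo_tool(
  steps=[
    [[0, 4, 0.3], [0, 0, 0]],
    [[0, 8, 0.3], [0, 0, 0]],
    [[0, 11, 0.3], [0, 0, 0]],
    [[0, 13, 0.3], [0, 0, 0]],
    [[0, 13.5, 0.3], [0, 0, 0]],
    [[0, 13.5, 0.3], [0, 0, 0]],
  ],
)

```text
clock: 60.45
ee_pos: [0.5642, -0.2518, 0.1027]
tcp_rot: [-1.158, 1.286, -1.286]
wrist_force: [-0.1, -0.5, -1.1]
grip_width: 0.0144
```

Request:
servo_tool(
  steps=[
    [[0, 0, 0], [0, 0, 0]],
    [[0, 0, 0], [0, 0, 0]],
    [[0, 0, 0], [0, 0, 0]],
    [[0, 0, 0], [0, 0, 0]],
    [[0, -20, 0], [0, 0, 0]],
    [[0, -60, 0], [0, 0, 0]],
    [[0, -100, 0], [0, 0, 0]],
    [[0, -140, 0], [0, 0, 0]],
    [[0, -140, 0], [0, 0, 0]],
    [[0, -140, 0], [0, 0, 0]],
  ],
  gripper=32,
)

```text
clock: 61.45
ee_pos: [0.5646, -0.2522, 0.2438]
tcp_rot: [-1.157, 1.284, -1.287]
wrist_force: [0.4, 0.6, -1.0]
grip_width: 0.032
```

Request:
servo_tool(
  steps=[
    [[-40, -20, 0], [0, 0, 0]],
    [[-85, -40, 0], [0, 0, 0]],
    [[-130, -60, 0], [0, 0, 0]],
    [[-175, -80, 0], [0, 0, 0]],
    [[-220, -80, 0], [0, 0, 0]],
    [[-265, -80, 0], [0, 0, 0]],
    [[-310, -80, 0], [0, 0, 0]],
    [[-350, -80, 0], [0, 0, 0]],
    [[-400, -80, 0], [0, 0, 0]],
    [[-400, -80, 0], [0, 0, 0]],
  ],
)

```text
clock: 62.45
ee_pos: [0.6046, 0.1563, 0.3193]
tcp_rot: [-1.167, 1.281, -1.273]
wrist_force: [-0.2, 1.0, -1.2]
grip_width: 0.0324
```

```bash
python3 - <<'E'
from h import *
st();im=manip.get_image('scene');i2=manip.get_image('top')
a=cv2.resize(im[155:235,240:345],None,fx=4.5,fy=4.5,interpolation=cv2.INTER_CUBIC)
b=cv2.resize(i2[135:235,370:445],None,fx=4.4,fy=4.4,interpolation=cv2.INTER_CUBIC)
H=max(len(a),len(b));p=lambda i:cv2.copyMakeBorder(i,0,H-len(i),0,0,0)
o=np.hstack([p(a),p(b)])[:,:800];print(a.shape,b.shape)
cv2.imwrite('pics/c6.png',o[:,:,::-1])
E
```

```text
t 62.45 p [0.6046 0.1563 0.3193] zyaw -5.24 tilt [ -0.08 -57.29  -0.3 ] F [-0.2  1.  -1.2] g 0.0324
(360, 472, 3) (440, 330, 3)
```

View pics/c6.png

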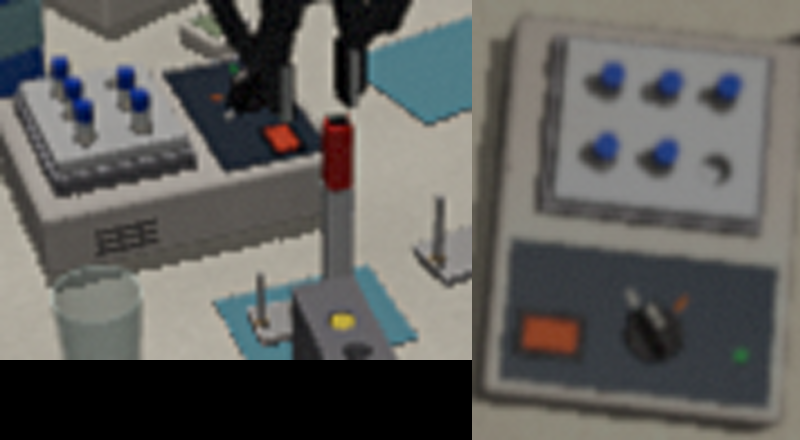

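All five caps are in wells; the crop shows (606,77), (670,82), (728,87), (606,147) and (663,152), with the front-right well empty. The tool is on the mat. Next I'll locate the knob axis from the skirt and the marks.

```bash
python3 - <<'E'
from meas import *
m=back('top',[(406.1,202.5),(417.7,204.1)],.062)[:,:2]
h=m[0]-m[1];r=np.linalg.norm(h)/2/np.sin(.6);c,s=np.cos(by),np.sin(by)
print('marks',m,'axis',m.mean(0)-r*np.cos(.6)*np.array([c,s]),'yawperp',np.degrees(np.arctan2(h[1],h[0]))-90)
print('skirt',back('top',[(411.1,209.5)],.068))
for n,bx in(('top',(385,140,445,185)),):
    for q in caps(n,bx): print(q,back(n,[q[1:3]],.12).round(4))
print([well(i).round(4) for i in range(5)])
O=B-.05*np.array([c,s]);print('heater',O)
st()
for d in manip.recognise('top','knob_grip')+manip.recognise('scene','knob_grip'):print(d)
d=manip.trace('top','knob_grip');print([(x['conf'],np.argwhere(x['mask']).mean(0)[::-1],x['mask'].sum()) for x in d[:2]])
im=manip.get_image('top')[195:225,395:430];cv2.imwrite('pics/c7.png',cv2.resize(im,None,fx=16,fy=16,interpolation=cv2.INTER_CUBIC)[:,:,::-1])
E
```

```text
marks [[ 0.48233888 -0.23802969]
 [ 0.47792075 -0.27006474]] axis [ 0.45662561 -0.25157016] yawperp -7.852434116451349
skirt [[ 0.46167438 -0.25015988  0.068     ]]
('b', np.float64(401.5882352941176), np.float64(151.88235294117646), np.int32(17)) [[ 0.6118 -0.2199  0.12  ]]
('b', np.float64(414.5625), np.float64(153.75), np.int32(16)) [[ 0.6066 -0.2549  0.12  ]]
('b', np.float64(427.7647058823529), np.float64(154.41176470588235), np.int32(17)) [[ 0.6048 -0.2905  0.12  ]]
('b', np.float64(400.0), np.float64(168.0), np.int32(19)) [[ 0.5667 -0.2143  0.12  ]]
('b', np.float64(413.4375), np.float64(169.25), np.int32(16)) [[ 0.5633 -0.2504  0.12  ]]
[array([ 0.6136, -0.2211]), array([ 0.6099, -0.2569]), array([ 0.6061, -0.2927]), array([ 0.5679, -0.2163]), array([ 0.5641, -0.2521])]
heater [ 0.53727537 -0.24925964]
t 62.6 p [0.6055 0.146  0.3212] zyaw -5.95 tilt [  0.1  -57.3   -0.12] F [ 0.5 -0.7 -0.3] g 0.0321
[(0.42, array([411.05660377, 210.82075472]), np.int64(106))]
```

View pics/c7.png

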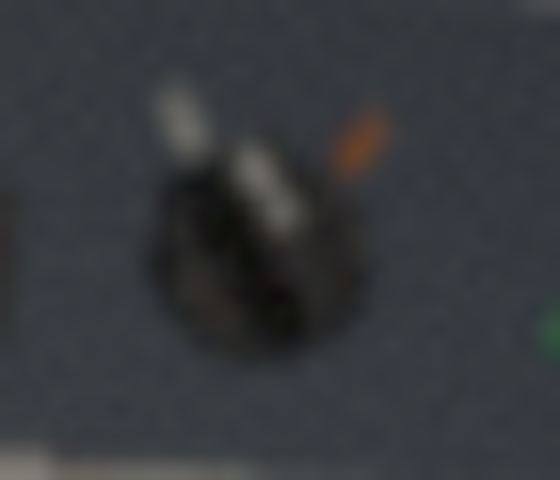

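```bash
python3 - <<'E'
from h import *
rel((.460,-.252,.30,-61),(.460,-.252,.14,-61))
E
```

```text
shift [409.6, 22.8, -102.8] turn [0.0, 54.9, 0.0]
shift [409.6, 182.8, -102.8] turn [0.0, 54.9, 0.0]
```

Request:
servo_tool(
  steps=[
    [[46, 0, -11], [0, 7, 0]],
    [[92, 0, -23], [0, 14, 0]],
    [[138, 0, -34], [0, 21, 0]],
    [[184, 0, -46], [0, 28, 0]],
    [[230, 0, -57], [0, 35, 0]],
    [[276, 0, -69], [0, 42, 0]],
    [[322, 10, -80], [0, 49, 0]],
    [[368, 20, -92], [0, 55, 0]],
    [[410, 23, -103], [0, 55, 0]],
    [[410, 60, -103], [0, 55, 0]],
    [[410, 100, -103], [0, 55, 0]],
    [[410, 143, -103], [0, 55, 0]],
  ],
)

```text
clock: 64.0
ee_pos: [0.4603, -0.2523, 0.1792]
tcp_rot: [-0.496, 1.938, -1.938]
wrist_force: [1.0, 1.1, 0.3]
grip_width: 0.032
```

Request:
servo_tool(
  steps=[
    [[0, 40, 0], [0, 0, 0]],
    [[0, 40, 0], [0, 0, 0]],
    [[0, 40, 0], [0, 0, 0]],
    [[0, 40, 0], [0, 0, 0]],
  ],
)

```text
clock: 64.4
ee_pos: [0.4617, -0.2523, 0.1422]
tcp_rot: [-0.498, 1.935, -1.939]
wrist_force: [0.2, -0.4, 0.0]
grip_width: 0.0318
```

```bash
python3 - <<'E'
from h import *
st();rel((.460,-.252,.074,-61))
snap('scene','s7.png',(260,120,330,190),8)
E
```

```text
t 64.4 p [ 0.4617 -0.2523  0.1422] zyaw -61.03 tilt [ -0.12 -57.3    0.15] F [ 0.2 -0.4  0. ] g 0.0318
shift [1.5, 68.2, -1.2] turn [-0.1, -0.0, -0.1]
```

View pics/s7.png

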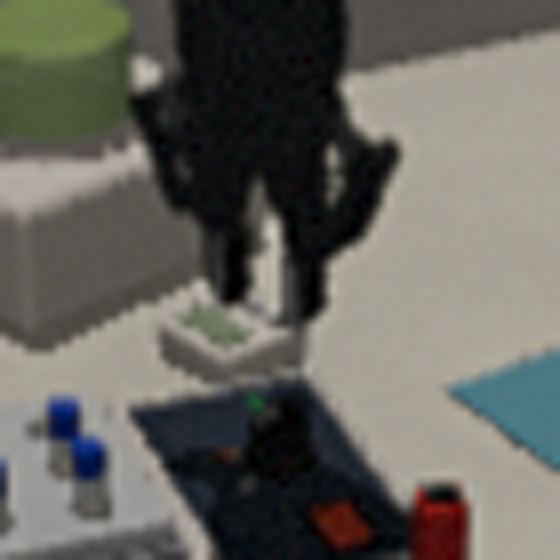

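Request:
servo_tool(
  steps=[
    [[1, 20, -1], [0, 0, 0]],
    [[1, 40, -1], [0, 0, 0]],
    [[1, 50, -1], [0, 0, 0]],
    [[1, 58, -1], [0, 0, 0]],
    [[1, 64, -1], [0, 0, 0]],
    [[1, 67, -1], [0, 0, 0]],
    [[1, 67, -1], [0, 0, 0]],
  ],
)

```text
clock: 65.15
ee_pos: [0.4595, -0.2508, 0.0729]
tcp_rot: [-0.501, 1.937, -1.938]
wrist_force: [0.0, 0.7, -0.6]
grip_width: 0.032
```

Request:
servo_tool(
  steps=[
    [[0, 0, 0], [0, 0, 0]],
    [[0, 0, 0], [0, 0, 0]],
    [[0, 0, 0], [0, 0, 0]],
    [[0, 0, 0], [0, 0, 0]],
    [[0, 0, 0], [0, 0, 0]],
    [[0, 0, 0], [0, 0, 0]],
  ],
  gripper=0,
  squeeze=30,
)

```text
clock: 65.75
ee_pos: [0.4595, -0.2505, 0.0733]
tcp_rot: [-0.501, 1.938, -1.937]
wrist_force: [-2.7, 1.9, 5.9]
grip_width: 0.0111
```

```bash
python3 - <<'E'
from h import *
st();print(manip.sense()['moment'],manip.sense()['joint_pos'])
E
```

```text
t 65.75 p [ 0.4595 -0.2505  0.0733] zyaw -60.97 tilt [-3.00e-02 -5.73e+01 -2.00e-02] F [-2.7  1.9  5.9] g 0.0111
[0.43857635 0.4666052  0.01526803] [-0.33597639  0.44999941  0.9690446   1.87895716 -0.42996713  1.03843672
 -0.2521331 ]
```

Request:
servo_tool(
  steps=[
    [[0, 0, 0], [0, 7, 0]],
    [[0, 0, 0], [0, 14, 0]],
    [[0, 0, 0], [0, 21, 0]],
    [[0, 0, 0], [0, 28, 0]],
    [[0, 0, 0], [0, 35, 0]],
    [[0, 0, 0], [0, 42, 0]],
    [[0, 0, 0], [0, 49, 0]],
    [[0, 0, 0], [0, 56, 0]],
    [[0, 0, 0], [0, 63, 0]],
    [[0, 0, 0], [0, 69, 0]],
    [[0, 0, 0], [0, 69, 0]],
  ],
)

```text
clock: 66.85
ee_pos: [0.4592, -0.2524, 0.0734]
tcp_rot: [-0.666, -1.812, 1.817]
wrist_force: [-0.9, -4.1, 1.9]
grip_width: 0.0112
```

```bash
python3 - <<'E'
from h import *
st();print(manip.sense()['moment'],manip.sense()['joint_pos'])
E
```

```text
t 66.85 p [ 0.4592 -0.2524  0.0734] zyaw -130.24 tilt [ -0.12 -57.3    0.13] F [-0.9 -4.1  1.9] g 0.0112
[-1.04197886  0.30520904 -0.04699445] [-0.49242415  0.62277611  1.24687791  1.88309916 -0.65591398  1.12771348
 -1.26944167]
```

Now I'll release, go straight up, swing clear and check.

Request:
servo_tool(
  steps=[
    [[0, 0, 0], [0, 0, 0]],
    [[0, 0, 0], [0, 0, 0]],
    [[0, 0, 0], [0, 0, 0]],
    [[0, -10, 0], [0, 0, 0]],
    [[0, -40, 0], [0, 0, 0]],
    [[0, -80, 0], [0, 0, 0]],
    [[0, -130, 0], [0, 0, 0]],
    [[0, -180, 0], [0, 0, 0]],
    [[0, -220, 0], [0, 0, 0]],
    [[0, -230, 0], [0, 0, 0]],
  ],
  gripper=32,
)

```text
clock: 67.85
ee_pos: [0.46, -0.2522, 0.3077]
tcp_rot: [-0.668, -1.818, 1.819]
wrist_force: [-0.3, -0.9, -0.4]
grip_width: 0.0319
```

```bash
python3 - <<'E'
from h import *
st();rel((.58,.15,.32,-90))
E
```

```text
t 67.85 p [ 0.46   -0.2522  0.3077] zyaw -130.0 tilt [ -0.33 -57.29  -0.09] F [-0.3 -0.9 -0.4] g 0.0319
shift [166.6, -12.6, -385.2] turn [-0.0, -40.0, -0.3]
```

Request:
servo_tool(
  steps=[
    [[20, -13, -47], [0, -5, 0]],
    [[40, -13, -94], [0, -10, 0]],
    [[62, -13, -142], [0, -15, 0]],
    [[82, -13, -189], [0, -20, 0]],
    [[103, -13, -237], [0, -25, 0]],
    [[123, -13, -285], [0, -30, 0]],
    [[144, -13, -332], [0, -35, 0]],
    [[166, -13, -385], [0, -40, 0]],
    [[166, -13, -385], [0, -40, 0]],
    [[166, -13, -385], [0, -40, 0]],
  ],
)

```text
clock: 68.85
ee_pos: [0.5795, 0.156, 0.3145]
tcp_rot: [-0.011, 2.217, -2.22]
wrist_force: [-0.3, 0.3, 1.0]
grip_width: 0.032
```

```bash
python3 - <<'E'
from meas import *
st();i2=manip.get_image('top');im=manip.get_image('scene')
b=cv2.resize(i2[135:235,312:445],None,fx=4,fy=4,interpolation=cv2.INTER_CUBIC)
a=cv2.resize(im[155:255,260:327],None,fx=4,fy=4,interpolation=cv2.INTER_CUBIC)
cv2.imwrite('pics/c8.png',np.hstack([b,a])[:,:,::-1])
for q in caps('top',(385,140,445,185)): print(np.round(q[1:],1),back('top',[q[1:3]],.12).round(4))
print(caps('scene',(300,205,345,280)))
E
```

```text
t 68.85 p [0.5795 0.156  0.3145] zyaw -89.56 tilt [ 1.00e-01 -5.73e+01  5.00e-02] F [-0.3  0.3  1. ] g 0.032
[401.6 151.9  17. ] [[ 0.6118 -0.2199  0.12  ]]
[414.4 153.6  16. ] [[ 0.6069 -0.2545  0.12  ]]
[427.9 154.5  19. ] [[ 0.6046 -0.2909  0.12  ]]
[400. 168.  19.] [[ 0.5667 -0.2143  0.12  ]]
[413.4 169.2  18. ] [[ 0.5635 -0.2503  0.12  ]]
[('y', np.float64(315.5), np.float64(226.0), np.int32(14))]
```

```bash
python3 - <<'E'
from meas import *
im=manip.get_image('top');g=cv2.cvtColor(im,cv2.COLOR_RGB2GRAY).astype(int)
old=cv2.cvtColor(cv2.resize(cv2.imread('pics/c7.png'),(35,30),interpolation=cv2.INTER_AREA),cv2.COLOR_BGR2GRAY).astype(int)
print('old');print(old[3:25,6:28]);print('new');print(g[195:225,395:430][3:25,6:28])
a=np.radians
P=np.array([.459,-.251,.093])
for nm,y in(('off',28.4),('on',-40.4)): print(nm,(proj('top',[P+[.012*np.cos(a(y)),.012*np.sin(a(y)),0]])-[401,198]).round(1))
for n,b,z in(('top',(312,180,350,212),.17),('scene',(300,175,335,215),.151)):
    i=manip.get_image(n);h=cv2.cvtColor(i,cv2.COLOR_RGB2HSV)
    m=(cv2.inRange(h,(0,110,50),(10,255,255))|cv2.inRange(h,(170,110,50),(180,255,255)));q=np.argwhere(m[b[1]:b[3],b[0]:b[2]])[:,::-1]+[b[0],b[1]]
    print(n,len(q),q.mean(0),q.min(0),q.max(0),back(n,[q.mean(0)],z))
for l in('tool','mat'):
  for n in('top','scene'): print(l,n,[(np.round(d['location'],3).tolist(),round(d['conf'],2)) for d in manip.recognise(n,l)])
E
```

```text
old
[[ 56  56  56  58  56  55  56  56  56  55  56  57  55  57  56  55  55  56
   57  56  55  56]
 [ 57  58  58  57  60  61  56  56  58  57  55  57  55  55  56  57  57  57
   56  56  56  56]
 [ 57  57  57  62  72  73  63  58  56  55  57  58  57  54  56  56  57  58
   56  57  56  57]
 [ 58  57  57  68  86  90  73  59  57  56  56  56  57  57  56  55  59  62
   58  56  55  57]
 [ 58  58  57  65  87 101  86  64  57  57  55  55  57  57  57  57  64  67
   61  57  57  57]
 [ 58  59  58  61  80 100  90  66  60  64  57  52  55  55  56  62  69  71
   63  58  57  56]
 [ 57  59  58  57  65  79  73  58  63  84  75  55  50  53  58  66  73  67
   60  57  57  55]
 [ 58  57  59  56  52  52  45  40  62  96  95  64  45  46  53  63  66  61
   57  56  56  54]
 [ 57  57  56  52  40  31  23  27  49  82  96  77  50  41  46  55  58  57
   57  55  57  56]
 [ 57  57  58  51  35  30  24  22  31  55  81  88  68  44  43  46  52  54
   56  57  56  56]
 [ 58  58  58  50  38  33  24  20  19  36  66  89  73  48  39  41  47  54
   56  58  57  57]
 [ 57  57  55  46  38  37  27  18  16  25  46  66  58  42  35  40  48  54
[... 3006 characters left out ...]
[[9.9 7.2]]
on [[14.9  7.7]]
top 22 [331.         193.54545455] [328 190] [334 196] [[ 0.48601454 -0.02666905  0.17      ]]
scene 123 [311.03252033 187.98373984] [300 181] [317 196] [[ 0.50196004 -0.03694924  0.151     ]]
tool top [([0.351, 0.11, 0.009], 0.97), ([0.495, -0.029, 0.009], 0.88), ([0.345, -0.044, 0.007], 0.61), ([0.563, -0.25, 0.116], 0.49)]
tool scene [([0.326, -0.04, 0.07], 0.9), ([0.493, -0.019, 0.089], 0.89), ([0.36, 0.095, 0.047], 0.85)]
mat top [([0.211, -0.312, 0.003], 0.85), ([0.498, -0.027, 0.003], 0.65), ([0.419, 0.457, 0.017], 0.58), ([0.688, -0.038, 0.044], 0.3)]
mat scene [([0.546, -0.029, 0.005], 0.73), ([0.22, -0.307, 0.009], 0.57), ([0.462, -0.246, 0.077], 0.15)]
```

```bash
python3 -c "
from h import *
st();print(manip.hand_in());st()"
```

```text
t 69.4 p [0.5795 0.1507 0.3159] zyaw -90.01 tilt [-0.00e+00 -5.73e+01 -2.00e-02] F [-0.4  0.6  0.3] g 0.0318
the job is handed in; nothing more can be done
None
the job is handed in; nothing more can be done
```

I pushed all five blue-capped tubes up with the small red-gripped tool and stood the tool back on its mat. I then put the tubes into five heater wells and, after that, turned the knob clockwise to on. The job was handed in at 69 s of the 210 s.

**Last checks from the cameras:**
- **Tubes:** the five caps read within about 4 mm of their wells. Only the first tube showed a clear contact with the well floor. The other four were released about 1 mm above it by estimate.
- **Reference:** the yellow cap is at its starting pixel.
- **Knob:** the pointer now lies toward the orange mark.
- **Tool:** it is on the mat, about 13 mm from the centre.

**Failed or disagreed:**
- The last picture could not be viewed because the limit of 16 was reached, so I made the final knob and tool checks from pixel values.
- The two cameras disagreed by 2–3 mm, so I used averages for the rack and the wells.
- The final scene-camera reading of the red grip was about 15 mm off the top camera's. I think other red pixels in the crop, probably the heater's switch, threw it off, and I trusted the top camera and the recogniser.
- I did not measure the bystanders again at the end. The forces I read between moves gave no sign of touching any of them.

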